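Make up two fitting kits

ROBOT

A 6-joint arm with a two-finger parallel gripper is mounted at the origin on the work surface. World frame = base frame: x ahead of the robot, y to its left, z up, the work surface at z = 0. Lengths are in m, angles in rad, forces in N, time in s.
With the tool pointing down it reaches from about 0.3 to 0.875 m from the base axis. Payload 6.4 kg.
Tool frame: the origin (TCP) lies on the centre line of the jaws, within the pads' length; the fingertips stand 14 mm ahead of it and the grasp point (between the pads) lies 5 mm behind it; z points along the fingers, y is the direction in which the jaws open and shut (so a half turn about z gives the same grasp; the last joint's range is limited). The gripper opens to 88 mm and grips with 3 to 60 N. Pads are 18 mm wide; open, the fingers measure 123 mm over their backs; the gripper's body (75 mm by 187 mm) begins 45 mm behind the grasp point.
Start: joints at [0.928, 0.181, 1.607, -0, 1.354, -0.206], TCP at [0.243, 0.521, 0.253] pointing down, gripper open.
Joint ranges: [-2.99, 2.99], [-0.89, 2.07], [0.3, 2.58], [-1.14, 4.28], [0, 2.63], [-3.12, 3.12]. Speed limits (rad/s): [2.57, 2.57, 3.01, 3.14, 3.14, 3.14].

INTERFACE

Orientations are given as a unit quaternion [w, x, y, z].
In Python, from station import bot, optics gives the robot as it stands.
- The arm moves only by the shell command python3 -m crank 'ROWS' [OPENING]. ROWS is text: rows parted by semicolons, each of 6 numbers parted by spaces: the shift along the tool's x, y, z in mm, then the turn, a rotation vector about the tool's x, y, z in units of 6 degrees (1.0 is 6 degrees). A call has exactly 5 rows; each row shifts and turns the commanded pose from where the row before left it, along the tool's axes as they then stand; what a row does not reach is not made up. A row lasts 1/10 s, in which the tool goes at most 50 mm and 8.59 degrees, less where a joint would pass 70% of its speed; a pose out of reach is approached as far as the arm can. A call with a gripper value outside its range is refused whole. OPENING is the closure, from 0 (fully open) to 1 (shut), set as the call begins (- or left out, the last holds). The fingers move at their own pace and stop on an object; the grip force is fixed at half the most. Time passes only in rows, so rows that do not move let the fingers close, or fill a call up. It gives the time, the measured TCP pose, the force and the opening at its end, in the units of the state.
- bot.read_state(): the state, without advancing time (a new reading comes with each control period).
- optics.read_camera(name): name is "side" or "top"; returns a dict with "color" (420x560x3 uint8, blue, green, red), "fx", "fy", "cx", "cy" (pixels), "pose" (4x4, takes a point from camera to world coordinates). Camera axes: x right, y down, z forward; pixel columns grow to the right and rows downward; lengths in m; the calibration is good to about 2 mm. A picture is of the moment at which its call begins. There is no depth.
- bot.hand_in(): hands the job in, once; it reports no verdict.
Trained networks look in a picture, given as the dict that the camera call returned (one of the last four; its "shot" number tells which), for a name from the list of things; names that differ only in an ending like _2 or _b are one class to them, and where a whole thing is asked for, a point or a joint stands for the part that bears it (a point fixed in the world has none). Each returns a list of dicts, best first, with "p" (0 to 1); they miss things now and then, are a little off and sometimes report something else, mostly with a low value. They report only what shows in the picture. A call takes as long as a camera call. They do not tell look-alikes from the thing itself.
- optics.find_in(picture, thing): "box" ([left, top, right, bottom] in pixels, round what is visible of it).
- optics.pinpoint(picture, thing): "location" ([column, row] in pixels: a listed point, or the origin of a listed thing).
The state is a dict: "clock": time; "joints": joint angles; "joint_vel": joint speeds; "tau": joint torques, N m; "tcp_pos": TCP position; "eef_rot": TCP orientation; "ft_force": force on the tool from outside, world axes, zero at the start; "ft_torque": the same for the moment, N m; "width": finger opening in m.
Only numpy, scipy, OpenCV 4.12 (cv2) and the standard library are available. Lean on these libraries where they do the work, as an engineer would, in place of code of your own. Each camera call takes 0.05 s, during which the arm holds its last target.

TASK

Make up the two fitting kits: in the three-pocket tray put the long bar in the slot, the nut plate in the square pocket and the sleeve anchor in the small pocket; in the two-pocket tray put the short bar in the narrow slot and the bracket in the wide pocket. Every part goes right down on the floor of its own pocket, the same way up as it is now (the anchor standing on its head), and is left there at rest. Leave the wheel and the collar where they are.

Things in the scene. Friction and masses are not known exactly. Their poses are not given: they have to be found in the camera images.
- tray3: Fixed three-pocket tray, aluminium floor, dark steel rims, 140 (x) x 131 (y) mm outside. Origin: centre of its underside, z up. Floor 3 mm thick; rims and dividers 4 mm thick, their tops 11 mm above the bench (8 above the floor). Pockets, centre (x, y) and inside size x by y, mm: slot (0, +38), 132 x 47; square pocket (-30, -25.5), 72 x 72; small pocket (+38, -25.5), 56 x 72.
- tray2: Fixed two-pocket tray, made like the other, 100 (x) x 127 (y) mm outside. Origin: centre of its underside, z up. Floor 3 mm thick; rims and divider 4 mm thick, their tops 11 mm above the bench (8 above the floor). Pockets, centre (x, y) and inside size x by y, mm: narrow slot (0, +36), 92 x 47; wide pocket (0, -25.5), 92 x 68.
- long_bar: The long drilled bar: black steel, 110 x 25 x 25 mm, three holes in its top, lying on the bench. Origin: centre of its underside; x along its length, z up. About 0.4 kg.
- short_bar: The short drilled bar: black steel, 70 x 25 x 25 mm, two holes in its top, lying on the bench. Origin: centre of its underside; x along its length, z up. About 0.26 kg.
- nut_plate: Square black steel plate, 50 x 50 x 8 mm, with a hexagon nut fixed upright on its middle: nut 26 mm across the flats (two flats face the plate's +x and -x, 30 mm across the corners, along y), from 8 to 30 mm above the underside. Origin: centre of the underside; x and y along the plate's sides, z up. About 0.22 kg.
- bracket: Folded black steel bracket, an upside-down U: 68 mm long (x), 46 mm wide (y), 40 mm high, a 24 mm hole in its top; its two 5 mm side walls face +y and -y. Origin: middle of the footprint, at bench level; z up. About 0.3 kg.
- anchor: Bright steel sleeve anchor standing on its head, 62 mm tall: a 34 mm flange and hexagon head take up the lowest 12 mm, above them a plain round sleeve 20 mm in diameter. Origin: centre of its underside; z up. About 0.15 kg.
- wheel: Bystander: cream-coloured roller wheel lying flat, 64 mm in diameter, 24 mm high. Origin: centre of its underside.
- collar: Bystander: plain black steel shaft collar lying flat, 48 mm outside, 28 mm bore, 20 mm high. Origin: centre of its underside.
Mind the look-alikes: they are no part of the job. What is shaped like the short_bar but brown or orange is not meant.

How it is judged:
By the outcome, as a careful person would: the job done as asked, in the order asked, and still so for the second after the job is handed in, with the robot touching nothing.
It also fails if it takes over 115 s, if anything falls off the work surface, if the arm or the gripper's body presses on something with over 40 N, if the wrist force passes 120 N, or if a joint passes its speed limit or range.

## Working session

There is one attempt and no reset: what is moved stays moved. The work goes in short steps, Python scripts to look and compute and a shell command to move; the robot and the scene stay as the last step left them, time stands still between calls to the robot, and variables do not carry over. Pictures are saved under pics/ and viewed, and the job is handed in when it is done.

```bash
ls; mkdir -p pics
cat > h.py <<'E'
import sys; sys.path.insert(0,'.')
import numpy as np, cv2
from station import bot, optics
def shot(n,f):
    p=optics.read_camera(n); cv2.imwrite('pics/'+f,p['color']); return p
def ray(p,uv,z):
    T=np.array(p['pose']); d=T[:3,:3]@np.array([(uv[0]-p['cx'])/p['fx'],(uv[1]-p['cy'])/p['fy'],1.]); o=T[:3,3]
    return o+d*(z-o[2])/d[2]
def proj(p,X):
    T=np.array(p['pose']); c=(np.atleast_2d(X)-T[:3,3])@T[:3,:3]
    return np.c_[c[:,0]/c[:,2]*p['fx']+p['cx'],c[:,1]/c[:,2]*p['fy']+p['cy']]
E
python3 - <<'E'
from h import *
s=bot.read_state(); print(s)
for n in('top','side'):
    p=shot(n,n+'0.png'); print(n,p['fx'],p['cx'],p['cy'],np.round(p['pose'],3).tolist())
    for t in 'tray3 tray2 long_bar short_bar nut_plate bracket anchor wheel collar'.split():
        try:
            for r in optics.pinpoint(p,t)[:3]:
                print(t,round(r['p'],2),np.round(r['location']),np.round(ray(p,r['location'],0),3)[:2])
        except Exception as e: print(t,e)
E
```

```text
pics
{'clock': 0.0, 'joints': array([ 9.27669795e-01,  1.81509486e-01,  1.60796670e+00, -1.30506315e-05,
        1.35379148e+00, -2.06294918e-01]), 'joint_vel': array([ 0.0007905 , -0.00042794,  0.00247206, -0.00011485,  0.00017836,
        0.00155431]), 'tau': array([-5.20664944e-04, -4.33880889e+01, -3.41842854e+01,  7.01420498e-02,
        3.88039753e-02, -1.35516043e-04]), 'tcp_pos': array([0.24294908, 0.52061015, 0.25184782]), 'eef_rot': array([-3.39295746e-04,  2.16681887e-01,  9.76241906e-01, -7.65726462e-04]), 'ft_force': array([-0.43444807,  0.51291074,  1.07634471]), 'ft_torque': array([0.02183901, 0.0006017 , 0.05146044]), 'width': 0.08837057970494926}
top 413.8628335047272 281.5137497954982 206.7601906649587 [[-0.001, -0.998, 0.059, 0.42], [-1.0, 0.001, -0.002, -0.005], [0.002, -0.059, -0.998, 0.935], [0.0, 0.0, 0.0, 1.0]]
tray3 0.68 [159. 205.] [0.481 0.27 ]
tray3 0.59 [408. 192.] [ 0.509 -0.295]
tray2 0.68 [159. 205.] [0.481 0.27 ]
tray2 0.59 [408. 192.] [ 0.509 -0.295]
long_bar 0.68 [243. 214.] [0.459 0.081]
short_bar 0.78 [287. 265.] [ 0.344 -0.019]
short_bar 0.76 [39
[... 453 characters left out ...]
87 [313. 323.] [ 0.503 -0.309]
tray3 0.83 [275. 148.] [0.48  0.278]
tray3 0.74 [324. 218.] [ 0.571 -0.015]
tray2 0.87 [313. 323.] [ 0.503 -0.309]
tray2 0.83 [275. 148.] [0.48  0.278]
tray2 0.74 [324. 218.] [ 0.571 -0.015]
long_bar 0.61 [271. 198.] [0.452 0.068]
short_bar 0.83 [195. 309.] [ 0.278 -0.253]
short_bar 0.78 [227. 225.] [ 0.343 -0.017]
short_bar 0.73 [273. 237.] [ 0.447 -0.067]
nut_plate 0.61 [354. 184.] [0.667 0.102]
bracket 0.96 [312. 187.] [0.558 0.101]
bracket 0.53 [354. 182.] [0.667 0.11 ]
anchor 0.6 [337. 248.] [ 0.584 -0.116]
wheel 0.74 [381. 244.] [ 0.682 -0.114]
wheel 0.7 [356. 183.] [0.67  0.102]
collar 0.8 [320. 213.] [0.564 0.002]
collar 0.44 [379. 242.] [ 0.68  -0.108]
```

View pics/top0.png

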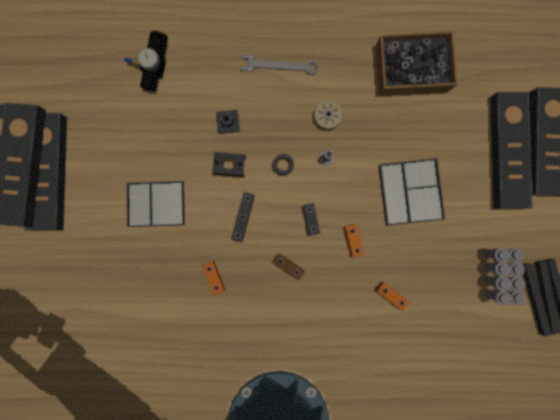

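View pics/side0.png

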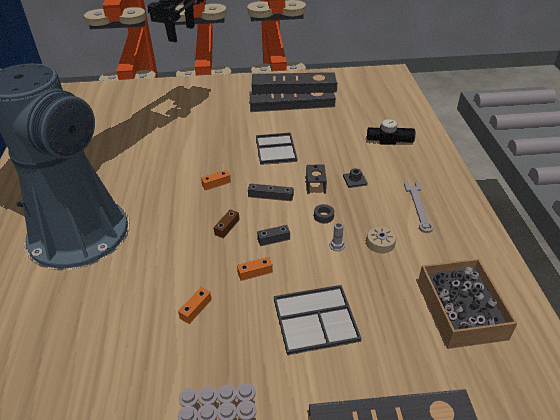

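Run:
```python
from h import *
a=cv2.imread('pics/top0.png'); b=cv2.imread('pics/side0.png')
cv2.imwrite('pics/c1.png',cv2.resize(a[95:245,205:355],(600,600),interpolation=cv2.INTER_CUBIC))
cv2.imwrite('pics/c2.png',cv2.resize(b[155:260,240:405],(800,509),interpolation=cv2.INTER_CUBIC))
```

```text
(no output)
```

View pics/c1.png

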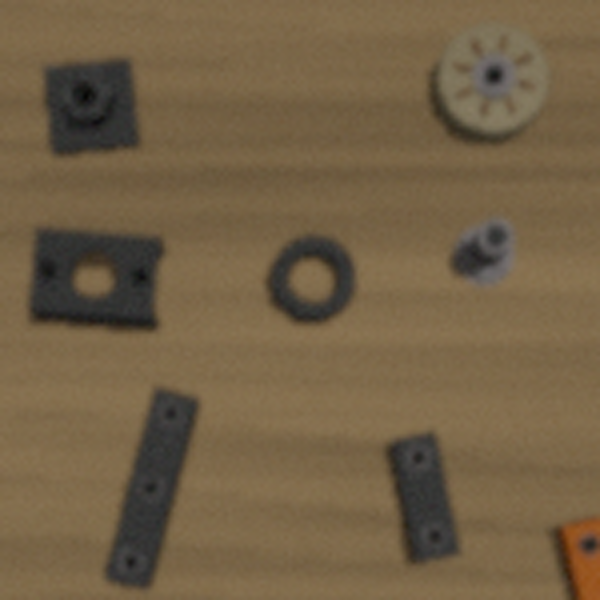

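View pics/c2.png

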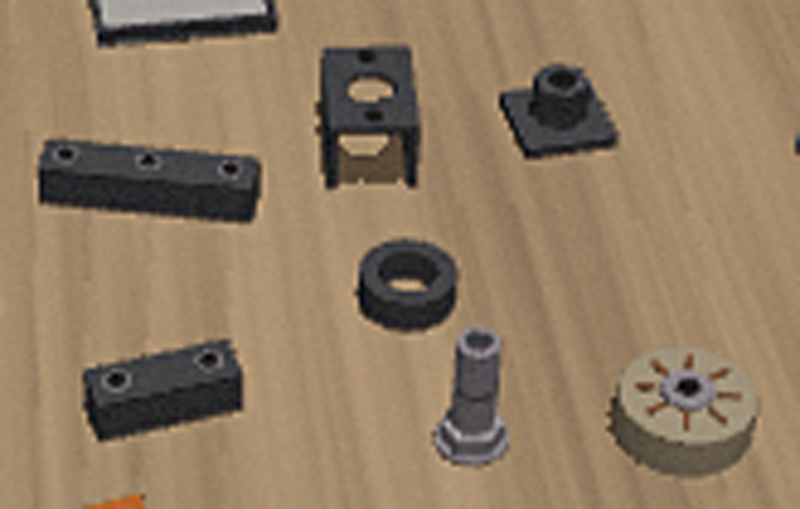

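```bash
cat > fit.py <<'E'
from h import *
from scipy.optimize import minimize
def box(lx,ly,z0,z1): return np.array([[x,y,z] for x in(-lx/2,lx/2) for y in(-ly/2,ly/2) for z in(z0,z1)])/1000
def cyl(d,z0,z1,n=32):
    t=np.arange(n)*2*np.pi/n; return np.vstack([np.c_[np.cos(t)*d/2,np.sin(t)*d/2,0*t+z] for z in(z0,z1)])/1000
def hexp(z0,z1): # flats face +-x
    t=np.pi/6+np.arange(6)*np.pi/3; R=15.01; return np.vstack([np.c_[np.cos(t)*R,np.sin(t)*R,0*t+z] for z in(z0,z1)])/1000
M={'long_bar':[box(110,25,0,25)],'short_bar':[box(70,25,0,25)],'nut_plate':[box(50,50,0,8),hexp(8,30)],
'bracket':[box(68,46,0,40)],'anchor':[cyl(34,0,6),cyl(20,6,62)],'tray3':[box(140,131,0,11)],'tray2':[box(100,127,0,11)],'collar':[cyl(48,0,20)],'wheel':[cyl(64,0,24)]}
def place(P,q): c,s=np.cos(q[2]),np.sin(q[2]); return np.c_[P[:,0]*c-P[:,1]*s+q[0],P[:,0]*s+P[:,1]*c+q[1],P[:,2]+(q[3] if len(q)>3 else 0)]
S=8
def render(p,name,q,roi):
    u0,v0,u1,v1=roi; im=np.zeros(((v1-v0)*S,(u1-u0)*S),np.uint8)
    for P in M[name]:
        uv=(proj(p,place(P,q))-[u0-.5,v0-.5])*S-.5
        cv2.fillConvexPoly(im,cv2.convexHull(np.round(uv*16).astype(np.int32)),255,shift=4)
    return cv2.resize(im,(u1-u0,v1-v0),interpolation=cv2.INTER_AREA)/255.
def soft(p,name,q0,roi,hollow):
    u0,v0,u1,v1=roi; c=p['color'][v0:v1,u0:u1].astype(float)
    r=render(p,name,q0,roi)
    k=np.ones((9,9)); bgm=cv2.dilate(r,k)<.01
    bg=np.median(c[bgm],0)
    fgm=cv2.erode(r,np.ones((5,5)))>.99
    fg=np.median(c[fgm] if fgm.any() else c[r>.9],0)
    d=fg-bg; a=((c-bg)@d)/(d@d); a=np.clip(a,0,1)
    if hollow:
        b=(a>.5).astype(np.uint8); ct,_=cv2.findContours(b,cv2.RETR_EXTERNAL,cv2.CHAIN_APPROX_NONE)
        h=cv2.convexHull(max(ct,key=cv2.contourArea)); m=np.zeros_like(b); cv2.fillConvexPoly(m,h,1)
        m=cv2.erode(m,np.ones((3,3))); a=np.maximum(a,m)
    return a
def fit(p,name,q0,pad=10,hollow=False,fixyaw=False,z=0):
    pts=np.vstack([proj(p,place(P,list(q0)+[z])) for P in M[name]])
    u0,v0=(pts.min(0)-pad).astype(int); u1,v1=(pts.max(0)+pad).astype(int)+1
    roi=(max(u0,0),max(v0,0),min(u1,560),min(v1,420))
    q=np.array(q0,float)
    for it in range(3):
        a=soft(p,name,list(q)+[z],roi,hollow)
        f=lambda e:np.abs(cv2.GaussianBlur(render(p,name,[q[0]+e[0]/1000,q[1]+e[1]/1000,q[2]+(0 if fixyaw else e[2]/30),z],roi),(0,0),.7)-cv2.GaussianBlur(a,(0,0),.3)).sum()
        sim=np.array([[0,0,0],[6,0,0],[0,6,0],[0,0,4.]])
        r=minimize(f,[0,0,0],method='Nelder-Mead',options=dict(initial_simplex=sim if it==0 else sim/3,xatol=.02,fatol=.01,maxiter=200))
        q=q+[r.x[0]/1000,r.x[1]/1000,0 if fixyaw else r.x[2]/30]
    return q,r.fun
E
python3 - <<'E'
from fit import *
import pickle
ps={n:optics.read_camera(n) for n in('top','side')}
pickle.dump(ps,open('p0.pkl','wb'))
G={'long_bar':(.455,.075,1.35),'short_bar':(.447,-.067,1.75-0),'nut_plate':(.666,.112,0.05),'bracket':(.565,.105,1.52),'anchor':(.583,-.112,0),'tray3':(.505,-.302,.05),'tray2':(.48,.275,0),'collar':(.568,-.008,0),'wheel':(.681,-.11,0)}
G['long_bar']=(.455,.075,-.25);G['short_bar']=(.447,-.067,.15)
for n,g in G.items():
    for c in ps:
        q,e=fit(ps[c],n,g,hollow=n in('bracket','tray3','tray2','collar','wheel','anchor'),fixyaw=n in('anchor','collar','wheel'))
        print(n,c,np.round(q[:2]*1000,1),round(np.degrees(q[2]),1),round(e,1))
E
```

```text
long_bar top [452.1  79.5] -14.9 99.6
long_bar side [451.7  76.5] -14.9 153.0
short_bar top [446.5 -70.2] 10.5 136.0
short_bar side [446.1 -74.2] 11.4 143.2
nut_plate top [670.3 116.1] 6.2 90.0
nut_plate side [669.1 114. ] 7.1 100.1
bracket top [568.5 110. ] 86.0 131.3
bracket side [567.6 108.2] 85.9 128.3
anchor top [ 588.8 -102.8] 0.0 132.6
anchor side [ 584.7 -109.4] 0.0 320.5
tray3 top [ 503.8 -292.2] 5.9 1209.1
tray3 side [ 504.1 -290.9] 5.3 1615.9
tray2 top [477.  282.5] 2.9 857.6
tray2 side [477.7 292.2] -0.5 560.8
collar top [571.1 -10. ] 0.0 162.0
collar side [569.7 -12.3] 0.0 132.7
wheel top [ 691.3 -114.4] 0.0 292.7
wheel side [696.2 -97.9] 0.0 527.7
```

Run:
```python
import fit as F; from fit import *
import pickle
ps=pickle.load(open('p0.pkl','rb'))
def soft2(p,name,q0,roi,hollow):
    u0,v0,u1,v1=roi; c=cv2.GaussianBlur(p['color'],(3,3),.5)[v0:v1,u0:u1].astype(float)
    r=render(p,name,q0,roi); bg=np.median(c[cv2.dilate(r,np.ones((9,9)))<.01],0)
    b=(np.linalg.norm(c-bg,axis=2)>45).astype(np.uint8)
    if name=='anchor': 
        hs=c.max(2)-c.min(2); b=(hs<(bg.max()-bg.min())/2).astype(np.uint8); return b.astype(float)
    ct,_=cv2.findContours(b,cv2.RETR_EXTERNAL,cv2.CHAIN_APPROX_NONE)
    m=np.zeros_like(b); cv2.fillConvexPoly(m,cv2.convexHull(max(ct,key=cv2.contourArea)),1); return m.astype(float)
F.soft=soft2
G={'anchor':(.583,-.107,0),'tray3':(.505,-.296,.05),'tray2':(.48,.28,0),'wheel':(.681,-.11,0)}
res={}
for n,g in G.items():
    for c in ps:
        q,e=fit(ps[c],n,g,fixyaw=n in('anchor','wheel'),pad=5 if n=='anchor' else 10); res[n,c]=q
        print(n,c,np.round(q[:2]*1000,1),round(np.degrees(q[2]),1),round(e,1))
res['long_bar']=[.452,.078,np.radians(-14.9)];res['short_bar']=[.4463,-.0722,np.radians(11)];res['nut_plate']=[.6697,.115,np.radians(6.6)];res['bracket']=[.568,.109,np.radians(86)]
for c in ps:
    im=ps[c]['color'].copy(); im=cv2.resize(im,None,fx=5,fy=5,interpolation=cv2.INTER_CUBIC)
    for n in ['long_bar','short_bar','nut_plate','bracket','anchor','tray3','tray2']:
        for P in M[n]:
            q=res.get((n,c),res.get(n))
            uv=(proj(ps[c],place(P,q))+.5)*5-.5
            cv2.polylines(im,[cv2.convexHull(np.round(uv).astype(np.int32))],True,(0,255,0),1)
    if c=='top':
        cv2.imwrite('pics/ov1.png',im[470:1240,1000:1760]); cv2.imwrite('pics/ov2.png',np.hstack([im[880:1160,610:940],im[770:1150,1870:2240][:280]]))
    else: cv2.imwrite('pics/ov3.png',cv2.resize(im[780:1280,1200:2000],None,fx=1,fy=1)); cv2.imwrite('pics/ov4.png',np.hstack([im[650:830,1270:1500],im[1400:1780,1350:1820][:180]]))
for f in('ov1',):
    i=cv2.imread(f'pics/{f}.png'); cv2.imwrite(f'pics/{f}.png',i[:600] if i.shape[0]<=600 else cv2.resize(i,(592,600)))
```

```text
anchor top [ 585.6 -106.8] 0.0 32.7
anchor side [ 584.9 -108.3] 0.0 113.1
tray3 top [ 510.  -294.7] 4.8 2279.7
tray3 side [ 509.6 -301.7] 6.1 195.6
tray2 top [486.9 276.1] -5.0 1487.2
tray2 side [481.1 273.9] 2.2 95.2
wheel top [637.4 -94. ] 0.0 439.4
wheel side [ 679.5 -115.5] 0.0 298.0
```

View pics/ov1.png

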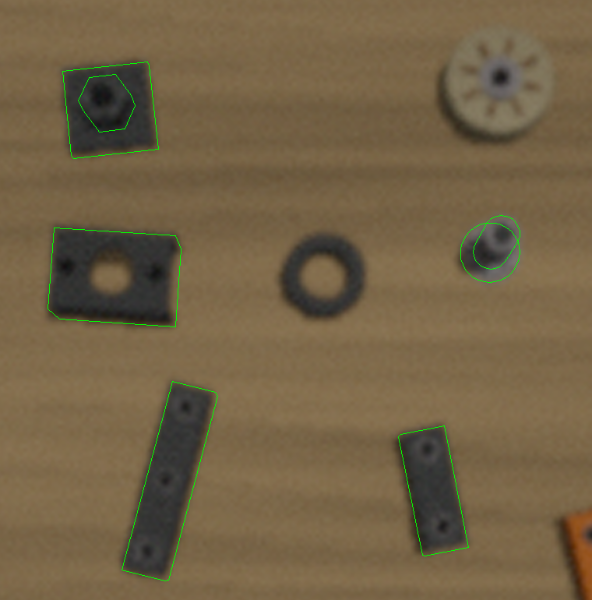

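View pics/ov3.png

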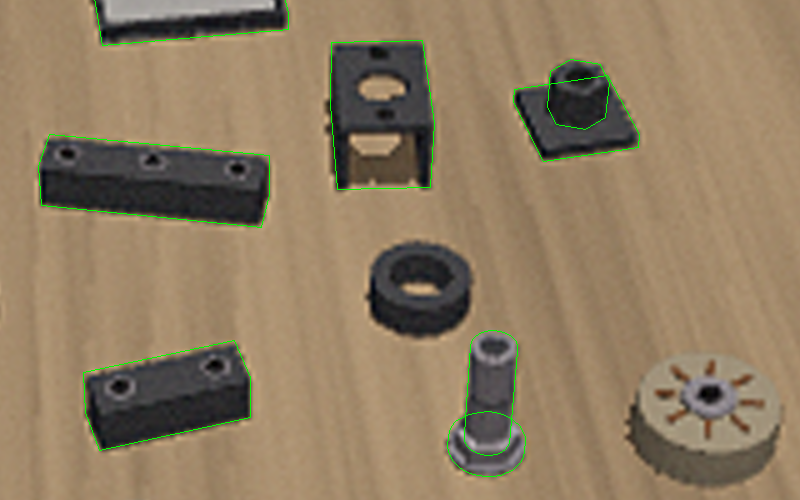

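View pics/ov2.png

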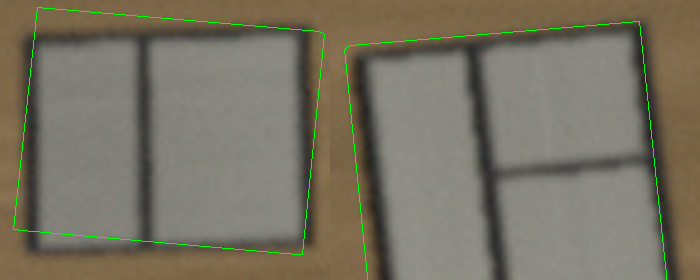

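Run:
```python
import fit as F; from fit import *
import pickle
ps=pickle.load(open('p0.pkl','rb'))
def soft2(p,name,q0,roi,hollow):
    u0,v0,u1,v1=roi; c=cv2.GaussianBlur(p['color'],(3,3),.5)[v0:v1,u0:u1].astype(float)
    r=render(p,name,q0,roi); bg=np.median(c[cv2.dilate(r,np.ones((9,9)))<.01],0)
    hs=c.max(2)-c.min(2); b=(hs<(bg.max()-bg.min())/2).astype(np.uint8)
    ct,_=cv2.findContours(b,cv2.RETR_EXTERNAL,cv2.CHAIN_APPROX_NONE)
    m=np.zeros_like(b); cv2.drawContours(m,[max(ct,key=cv2.contourArea)],-1,1,-1); return m.astype(float)
F.soft=soft2
G={'tray3':(.505,-.296,.08),'tray2':(.48,.28,0.02)}
for n,g in G.items():
    for c in ps:
        q,e=fit(ps[c],n,g,pad=8)
        print(n,c,np.round(q[:2]*1000,1),round(np.degrees(q[2]),1),round(e,1))
        im=cv2.resize(ps[c]['color'],None,fx=4,fy=4,interpolation=cv2.INTER_CUBIC)
        uv=(proj(ps[c],place(M[n][0],q))+.5)*4-.5
        cv2.polylines(im,[cv2.convexHull(np.round(uv).astype(np.int32))],True,(0,255,0),1)
        for px in ([(0,38,132,47),(-30,-25.5,72,72),(38,-25.5,56,72)] if n=='tray3' else [(0,36,92,47),(0,-25.5,92,68)]):
            P=box(px[2],px[3],11,11)+np.array([px[0],px[1],0])/1000
            uvp=(proj(ps[c],place(P,q))+.5)*4-.5
            cv2.polylines(im,[cv2.convexHull(np.round(uvp).astype(np.int32))],True,(0,0,255),1)
        x0,y0=(uv.mean(0)).astype(int); cv2.imwrite(f'pics/t_{n}_{c}.png',im[y0-160:y0+160,x0-180:x0+180])
I=[cv2.imread(f'pics/t_{n}_{c}.png')[:290] for n in G for c in ps]
cv2.imwrite('pics/tt.png',np.vstack([np.hstack(I[:2]),np.hstack(I[2:])]))
```

```text
tray3 top [ 509.5 -299.3] 6.1 164.7
tray3 side [ 509.3 -300.9] 6.2 161.9
tray2 top [482.7 277.3] 1.8 151.1
tray2 side [480.5 274.3] 2.1 80.6
```

View pics/tt.png

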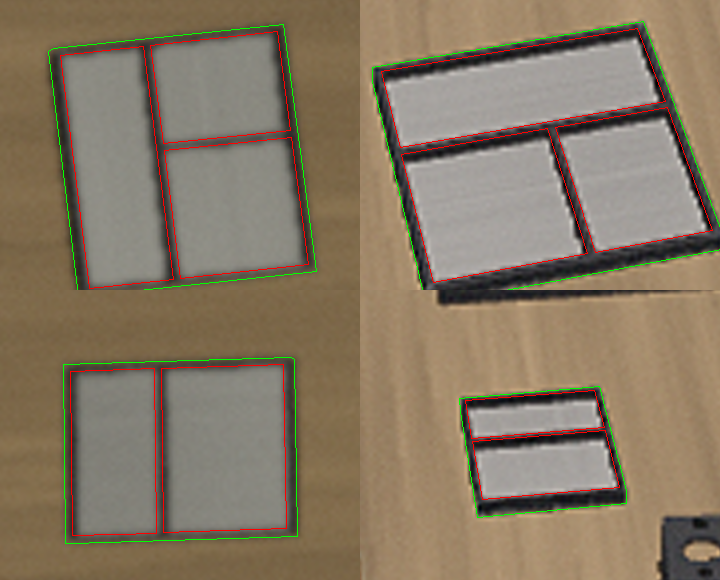

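Run:
```python
import fit as F; from fit import *
import pickle
ps=pickle.load(open('p0.pkl','rb')); out=[]
for c,q in(('top',[.6703,.1161,np.radians(6.2)]),('side',[.6691,.114,np.radians(7.1)])):
    for k in(0,1,2):
        s=10; im=ps[c]['color']; im=cv2.resize(im,None,fx=s,fy=s,interpolation=cv2.INTER_CUBIC)
        im=cv2.convertScaleAbs(im,alpha=2.2)
        if k:
            for P in(hexp(30,30),hexp(8,8),M['nut_plate'][0]):
                qq=list(q); qq[2]+=(k-1)*np.pi/2
                uv=(proj(ps[c],place(P,qq))+.5)*s-.5
                cv2.polylines(im,[cv2.convexHull(np.round(uv).astype(np.int32))],True,(0,255,0),1)
        x,y=((proj(ps[c],[q[0],q[1],.02])[0]+.5)*s).astype(int); out.append(im[y-140:y+140,x-130:x+130])
cv2.imwrite('pics/nut.png',np.vstack([np.hstack(out[:3]),np.hstack(out[3:])]))
```

```text
(no output)
```

View pics/nut.png

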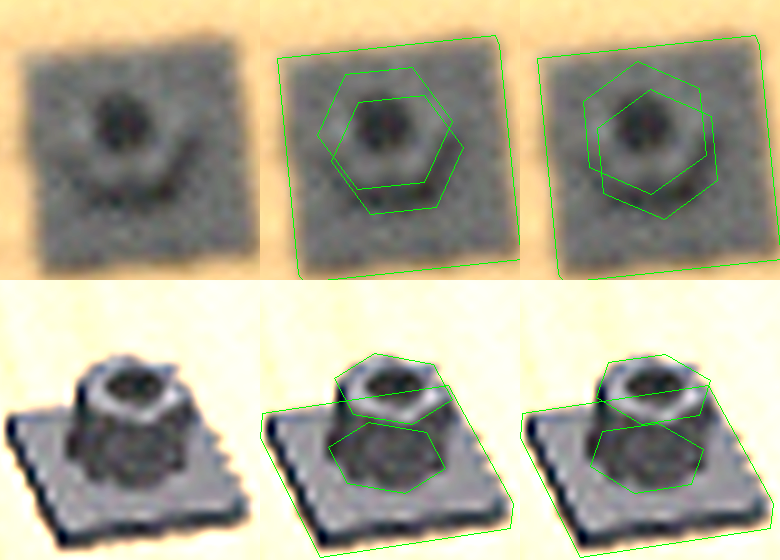

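```bash
cat > pl.py <<'E'
import sys
from h import *
from scipy.spatial.transform import Rotation as R
# usage: pl.py x y z(mm) yaw_of_tool_y(deg) nrows
x,y,z,yaw,n=map(float,sys.argv[1:6]); n=int(n)
s=bot.read_state(); w=s['eef_rot']; Rc=R.from_quat([w[1],w[2],w[3],w[0]])
a=np.radians(yaw); Y=np.array([np.cos(a),np.sin(a),0]); Z=np.array([0,0,-1.]); X=np.cross(Y,Z)
Rt=R.from_matrix(np.c_[X,Y,Z])
m=Rc.as_matrix(); print('t',round(s['clock'],2),'tcp',np.round(s['tcp_pos']*1000,1),'yaw',round(np.degrees(np.arctan2(m[1,1],m[0,1])),2),'F',np.round(s['ft_force'],1),'w',round(s['width']*1000,1),'j',np.round(s['joints'],2))
d=(np.array([x,y,z])-s['tcp_pos']*1000)/n
rv=(Rc.inv()*Rt).as_rotvec()/n
Rk=Rc
for i in range(n):
    sh=Rk.inv().apply(d); print(' '.join(f'{v:.1f}' for v in sh),' '.join(f'{v:.2f}' for v in np.degrees(rv)/6),end=' ; ' if (i+1)%5 else '\n'); Rk=Rk*R.from_rotvec(rv)
print()
E
python3 pl.py 452 78 120 75.1 13
```

```text
t 1.1 tcp [243.2 521.  252.7] yaw 64.97 F [-0.7  0.7  0.2] w 88.2 j [ 0.93  0.18  1.61 -0.    1.35 -0.21]
-29.0 -24.1 10.2 -0.00 0.00 -0.13 ; -28.6 -24.5 10.2 -0.00 0.00 -0.13 ; -28.3 -24.9 10.2 -0.00 0.00 -0.13 ; -28.0 -25.2 10.2 -0.00 0.00 -0.13 ; -27.6 -25.6 10.2 -0.00 0.00 -0.13
-27.3 -26.0 10.2 -0.00 0.00 -0.13 ; -26.9 -26.4 10.2 -0.00 0.00 -0.13 ; -26.5 -26.7 10.2 -0.00 0.00 -0.13 ; -26.2 -27.1 10.2 -0.00 0.00 -0.13 ; -25.8 -27.4 10.2 -0.00 0.00 -0.13
-25.4 -27.8 10.2 -0.00 0.00 -0.13 ; -25.1 -28.1 10.2 -0.00 0.00 -0.13 ; -24.7 -28.5 10.2 -0.00 0.00 -0.13 ;
```

```bash
python3 -m crank '-29 -24 10 0 0 -0.13; -28.5 -24.5 10 0 0 -0.13; -28 -25 10 0 0 -0.13; -28 -25 10 0 0 -0.13; -28 -26 10 0 0 -0.13' 0
python3 -m crank '-27 -26 10 0 0 -0.13; -27 -26 10 0 0 -0.13; -26.5 -27 10 0 0 -0.13; -26 -27 10 0 0 -0.13; -26 -27 10 0 0 -0.13'
python3 pl.py 452 78 120 75.1 4
```

```text
clock: 1.6
tcp_pos: [0.3239, 0.3493, 0.2025]
eef_rot: [0.0, 0.183, 0.983, 0.0]
ft_force: [0.6, 0.2, -0.7]
width: 0.0879
clock: 2.1
tcp_pos: [0.4044, 0.1793, 0.1527]
eef_rot: [0.0, 0.149, 0.989, 0.0]
ft_force: [0.4, -0.2, -0.2]
width: 0.0882
t 2.1 tcp [404.4 179.3 152.7] yaw 72.81 F [ 0.4 -0.2 -0.2] w 88.2 j [ 0.15  0.    2.02  0.    1.12 -1.12]
-18.9 -20.7 8.2 0.00 0.00 -0.10 ; -18.7 -20.9 8.2 0.00 0.00 -0.10 ; -18.4 -21.1 8.2 0.00 0.00 -0.10 ; -18.2 -21.2 8.2 0.00 0.00 -0.10 ;
```

```bash
python3 -m crank '-19 -21 8 0 0 -0.1; -18.5 -21 8 0 0 -0.1; -18.5 -21 8 0 0 -0.1; -18.2 -21 8 0 0 -0.1; 0 0 40 0 0 0' 0.3
python3 pl.py 452 78 24 75.1 3
```

```text
clock: 2.6
tcp_pos: [0.4571, 0.0764, 0.084]
eef_rot: [0.006, 0.13, 0.991, -0.0]
ft_force: [0.5, 1.4, -0.7]
width: 0.0616
t 2.6 tcp [457.1  76.4  84. ] yaw 75.03 F [ 0.5  1.4 -0.7] w 61.6 j [-0.09  0.16  2.01 -0.    0.95 -1.4 ]
2.0 0.0 20.0 0.00 0.03 -0.00 ; 1.9 0.0 20.0 0.00 0.03 -0.00 ; 1.9 0.1 20.0 0.00 0.03 -0.00 ;
```

```bash
python3 -m crank '0 0 20 0 0 0; 0 0 20 0 0 0; 0 0 0 0 0 0; 0 0 0 0 0 0; 0 0 0 0 0 0'
python3 pl.py 452 78 24 75.1 2
python3 -c "
from h import *
a=shot('side','s1.png')['color'];b=shot('top','t1.png')['color']
cv2.imwrite('pics/m1.png',np.hstack([cv2.resize(a[100:250,180:340],(400,375)),cv2.resize(b[130:280,170:330],(400,375))]))"
```

```text
clock: 3.1
tcp_pos: [0.4524, 0.0793, 0.0419]
eef_rot: [0.001, 0.129, 0.992, 0.0]
ft_force: [-0.4, -0.9, 0.8]
width: 0.0615
t 3.1 tcp [452.4  79.3  41.9] yaw 75.19 F [-0.4 -0.9  0.8] w 61.5 j [-0.09  0.25  2.03  0.    0.86 -1.4 ]
0.0 -0.7 8.9 0.00 0.01 0.01 ; 0.0 -0.7 8.9 0.00 0.01 0.01 ;
```

View pics/m1.png

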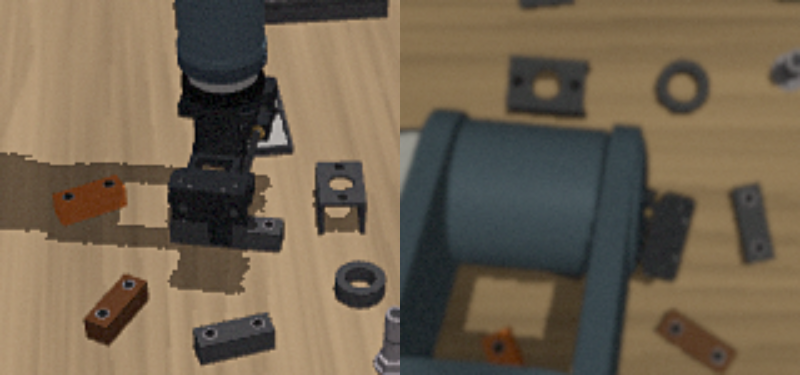

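The side view (left) shows the near finger in front of the long bar at about its middle (crop 210,235), and the top view shows the arm over it. Going down.

```bash
python3 -m crank '0 -1 9 0 0 0; 0 0 9 0 0 0; 0 0 0 0 0 0; 0 0 0 0 0 0; 0 0 0 0 0 0'
python3 -m crank '0 0 0 0 0 0; 0 0 0 0 0 0; 0 0 0 0 0 0; 0 0 0 0 0 0; 0 0 0 0 0 0' 1
python3 pl.py 452 78 24 75.1 2
```

```text
clock: 3.7
tcp_pos: [0.4511, 0.0783, 0.0227]
eef_rot: [-0.0, 0.129, 0.992, -0.0]
ft_force: [-0.1, -0.3, -0.2]
width: 0.0619
clock: 4.2
tcp_pos: [0.4513, 0.0785, 0.0228]
eef_rot: [0.0, 0.129, 0.992, 0.0]
ft_force: [0.7, 0.7, 0.4]
width: 0.0247
t 4.2 tcp [451.3  78.5  22.8] yaw 75.16 F [0.7 0.7 0.4] w 24.7 j [-0.09  0.29  2.03  0.    0.82 -1.4 ]
-0.4 -0.2 -0.6 0.00 0.00 0.00 ; -0.4 -0.2 -0.6 0.00 0.00 0.00 ;
```

```bash
python3 -m crank '0 0 0 0 0 0; 0 0 0 0 0 0; 0 0 -2 0 0 0; 0 0 0 0 0 0; 0 0 0 0 0 0' 0.6
python3 -m crank '0 0 0 0 0 0; 0 0 0 0 0 0; 0 0 0 0 0 0; 0 0 0 0 0 0; 0 0 0 0 0 0' 1
python3 -m crank '0 0 -10 0 0 0; 0 0 -30 0 0 0; 0 0 -30 0 0 0; 0 0 -20 0 0 0; 0 0 0 0 0 0'
python3 - <<'E'
import numpy as np
def pk(t,x,y):
    a=np.radians(t[2]);print(t[0]+x*np.cos(a)-y*np.sin(a),t[1]+x*np.sin(a)+y*np.cos(a))
T3=(509.4,-300,6.1);T2=(481.7,276,1.9)
for p in((0,38),(-30,-25.5),(38,-25.5)):pk(T3,*p)
for p in((0,36),(0,-25.5)):pk(T2,*p)
E
python3 pl.py 505.4 -262.2 115 96.1 11
```

```text
clock: 4.7
tcp_pos: [0.4512, 0.0783, 0.0248]
eef_rot: [0.0, 0.129, 0.992, -0.0]
ft_force: [-0.2, -0.0, -0.1]
width: 0.0352
clock: 5.2
tcp_pos: [0.4512, 0.0783, 0.0247]
eef_rot: [0.0, 0.129, 0.992, 0.0]
ft_force: [0.8, 0.5, 0.3]
width: 0.0245
clock: 5.7
tcp_pos: [0.4529, 0.0782, 0.1175]
eef_rot: [0.003, 0.129, 0.992, 0.0]
ft_force: [0.5, -0.2, -5.1]
width: 0.0245
505.3619652892231 -262.2151581229382
482.2795954950778 -328.5435397154837
549.8945756961357 -321.31758286461985
480.50641357801305 311.98020777390326
482.5454570489074 250.5140194934852
t 5.7 tcp [452.9  78.2 117.5] yaw 75.18 F [ 0.5 -0.2 -5.1] w 24.5 j [-0.09  0.1   2.01 -0.    1.03 -1.4 ]
-12.5 -28.7 0.3 -0.00 0.00 -0.32 ; -11.6 -29.1 0.3 -0.00 0.00 -0.32 ; -10.6 -29.5 0.3 -0.00 0.00 -0.32 ; -9.6 -29.8 0.2 -0.00 0.00 -0.32 ; -8.6 -30.1 0.2 -0.00 0.00 -0.32
-7.6 -30.4 0.2 -0.00 0.00 -0.32 ; -6.6 -30.6 0.2 -0.00 0.00 -0.32 ; -5.6 -30.8 0.2 -0.00 0.00 -0.32 ; -4.6 -31.0 0.2 -0.00 0.00 -0.32 ; -3.5 -31.1 0.2 -0.00 0.00 -0.32
-2.5 -31.2 0.2 -0.00 0.00 -0.32 ;
```

```bash
python3 -m crank '-12.5 -29 0 0 0 -0.32; -11.5 -29 0 0 0 -0.32; -10.5 -29.5 0 0 0 -0.32; -9.5 -30 0 0 0 -0.32; -8.5 -30 0 0 0 -0.32'
python3 -m crank '-7.5 -30.5 0 0 0 -0.32; -6.5 -30.5 0 0 0 -0.32; -5.5 -31 0 0 0 -0.32; -4.5 -31 0 0 0 -0.32; -3.5 -31 0 0 0 -0.32'
python3 -m crank '-2.5 -31 0 0 0 -0.32; 0 0 0 0 0 0; 0 0 0 0 0 0; 0 0 0 0 0 0; 0 0 0 0 0 0'
python3 pl.py 505.4 -262.2 60 96.1 3
```

```text
clock: 6.2
tcp_pos: [0.4733, -0.0774, 0.1131]
eef_rot: [-0.001, 0.045, 0.999, 0.0]
ft_force: [0.4, -0.4, -5.1]
width: 0.025
clock: 6.7
tcp_pos: [0.4972, -0.232, 0.1127]
eef_rot: [-0.001, -0.039, 0.999, 0.001]
ft_force: [0.1, 0.4, -5.4]
width: 0.0247
clock: 7.2
tcp_pos: [0.5027, -0.2608, 0.1139]
eef_rot: [-0.001, -0.055, 0.998, 0.001]
ft_force: [-0.2, 0.2, -5.4]
width: 0.0246
t 7.2 tcp [ 502.7 -260.8  113.9] yaw 96.35 F [-0.2  0.2 -5.4] w 24.6 j [-0.69  0.33  1.73  0.    1.08 -2.37]
-0.9 -0.6 18.0 0.00 -0.00 0.01 ; -0.9 -0.6 18.0 0.00 -0.00 0.01 ; -0.8 -0.6 18.0 0.00 -0.00 0.01 ;
```

```bash
python3 -m crank '-1.4 -0.7 25 0 0 0; -1.4 -0.7 30 0 0 0; 0 0 20 0 0 0; 0 0 0 0 0 0; 0 0 0 0 0 0'
python3 pl.py 505.4 -262.2 28.5 96.1 2
python3 -c "
from h import *
a=shot('side','s2.png')['color'];b=shot('top','t2.png')['color']
cv2.imwrite('pics/m2.png',np.hstack([cv2.resize(a[250:370,240:400],(400,300)),cv2.resize(b[130:250,350:510],(400,300))]))"
```

```text
clock: 7.7
tcp_pos: [0.5062, -0.2626, 0.0399]
eef_rot: [-0.0, -0.055, 0.998, 0.0]
ft_force: [0.3, 0.7, -5.7]
width: 0.0246
t 7.7 tcp [ 506.2 -262.6   39.9] yaw 96.34 F [ 0.3  0.7 -5.7] w 24.6 j [-0.69  0.45  1.75 -0.    0.95 -2.37]
0.4 0.2 5.7 0.00 -0.00 0.02 ; 0.4 0.2 5.7 0.00 -0.00 0.02 ;
```

View pics/m2.png

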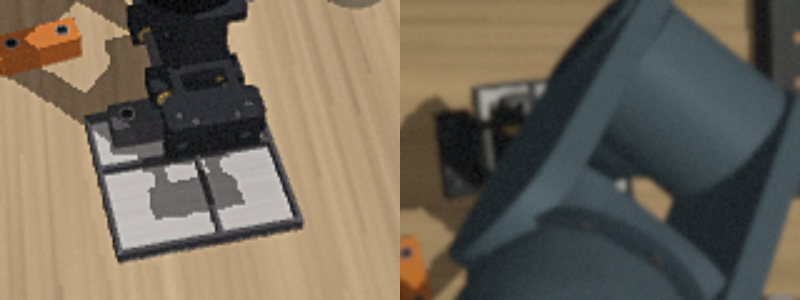

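The bar sits over the slot, its left end (crop 112,120) inside the rim (88,120). Lowering it to the floor and releasing.

```bash
python3 -m crank '0 0 6 0 0 0; 0 0 5 0 0 0; 0 0 1 0 0 0; 0 0 0 0 0 0; 0 0 0 0 0 0'
python3 pl.py 505.4 -262.2 27.5 96.1 2
```

```text
clock: 8.3
tcp_pos: [0.5061, -0.2633, 0.0278]
eef_rot: [-0.0, -0.055, 0.998, 0.0]
ft_force: [-0.4, 1.1, -3.5]
width: 0.0251
t 8.3 tcp [ 506.1 -263.3   27.8] yaw 96.29 F [-0.4  1.1 -3.5] w 25.1 j [-0.69  0.47  1.75 -0.    0.92 -2.37]
0.3 0.6 0.1 0.00 -0.00 0.02 ; 0.3 0.6 0.1 0.00 -0.00 0.02 ;
```

```bash
python3 -m crank '0 0 0 0 0 0; 0 0 0 0 0 0; 0 0 0 0 0 0; 0 0 -20 0 0 0; 0 0 -40 0 0 0' 0.5
python3 pl.py 669.7 115 110 66.6 13
```

```text
clock: 8.8
tcp_pos: [0.5042, -0.2618, 0.0856]
eef_rot: [-0.002, -0.055, 0.998, 0.002]
ft_force: [0.2, -0.8, 0.9]
width: 0.0444
t 8.8 tcp [ 504.2 -261.8   85.6] yaw 96.28 F [ 0.2 -0.8  0.9] w 44.4 j [-0.69  0.38  1.74 -0.    1.04 -2.37]
-15.8 27.4 -1.8 0.00 -0.00 0.38 ; -14.7 28.0 -1.8 0.00 -0.00 0.38 ; -13.6 28.6 -1.8 0.00 -0.00 0.38 ; -12.4 29.1 -1.8 0.00 -0.00 0.38 ; -11.3 29.6 -1.8 0.00 -0.00 0.38
-10.1 30.0 -1.8 0.00 -0.00 0.38 ; -8.9 30.4 -1.8 0.00 -0.00 0.38 ; -7.7 30.7 -1.8 0.00 -0.00 0.38 ; -6.4 31.0 -1.8 0.00 -0.00 0.38 ; -5.2 31.2 -1.9 0.00 -0.00 0.38
-3.9 31.4 -1.9 0.00 -0.00 0.38 ; -2.7 31.5 -1.9 0.00 -0.00 0.38 ; -1.4 31.6 -1.9 0.00 -0.00 0.38 ;
```

```bash
python3 -m crank '-16 27 -15 0 0 0.38; -15 28 -15 0 0 0.38; -13.5 28.5 0 0 0 0.38; -12.5 29 0 0 0 0.38; -11 29.5 0 0 0 0.38' 0.35
python3 -m crank '-10 30 0 0 0 0.38; -9 30.5 0 0 0 0.38; -7.5 30.5 0 0 0 0.38; -6.5 31 0 0 0 0.38; -5 31 0 0 0 0.38'
python3 -m crank '-4 31.5 0 0 0 0.38; -2.5 31.5 0 0 0 0.38; -1.5 31.5 0 0 0 0.38; 0 0 20 0 0 0; 0 0 0 0 0 0'
python3 pl.py 669.7 115 24.5 66.6 3
```

```text
clock: 9.3
tcp_pos: [0.5707, -0.118, 0.1184]
eef_rot: [0.001, 0.045, 0.999, -0.0]
ft_force: [-0.4, 0.0, -0.4]
width: 0.0571
clock: 9.8
tcp_pos: [0.6339, 0.027, 0.1181]
eef_rot: [0.0, 0.144, 0.99, -0.0]
ft_force: [0.9, 0.2, -0.5]
width: 0.0571
clock: 10.3
tcp_pos: [0.6696, 0.1137, 0.0952]
eef_rot: [-0.002, 0.201, 0.979, -0.0]
ft_force: [-0.9, -0.2, -1.3]
width: 0.0576
t 10.3 tcp [669.6 113.7  95.2] yaw 66.76 F [-0.9 -0.2 -1.3] w 57.6 j [-0.01  0.57  1.43 -0.    1.15 -1.17]
0.1 0.5 23.6 -0.01 -0.01 0.01 ; 0.1 0.4 23.6 -0.01 -0.01 0.01 ; 0.1 0.4 23.6 -0.01 -0.01 0.01 ;
```

```bash
python3 -m crank '0 1.5 25 0 0 0; 0 0 25 0 0 0; 0 0 4 0 0 0; 0 0 0 0 0 0; 0 0 0 0 0 0'
python3 pl.py 669.7 115 25 66.6 2
python3 -c "
from h import *
a=shot('side','s3.png')['color']
cv2.imwrite('pics/m3.png',cv2.resize(a[100:220,280:440],(800,600)))"
```

```text
clock: 10.8
tcp_pos: [0.6727, 0.1136, 0.0453]
eef_rot: [0.001, 0.203, 0.979, 0.0]
ft_force: [0.5, -0.0, 0.7]
width: 0.0571
t 10.8 tcp [672.7 113.6  45.3] yaw 66.63 F [ 0.5 -0.   0.7] w 57.1 j [-0.01  0.64  1.43 -0.    1.07 -1.17]
1.7 0.0 10.2 0.00 0.01 0.00 ; 1.7 0.0 10.2 0.00 0.01 0.00 ;
```

View pics/m3.png

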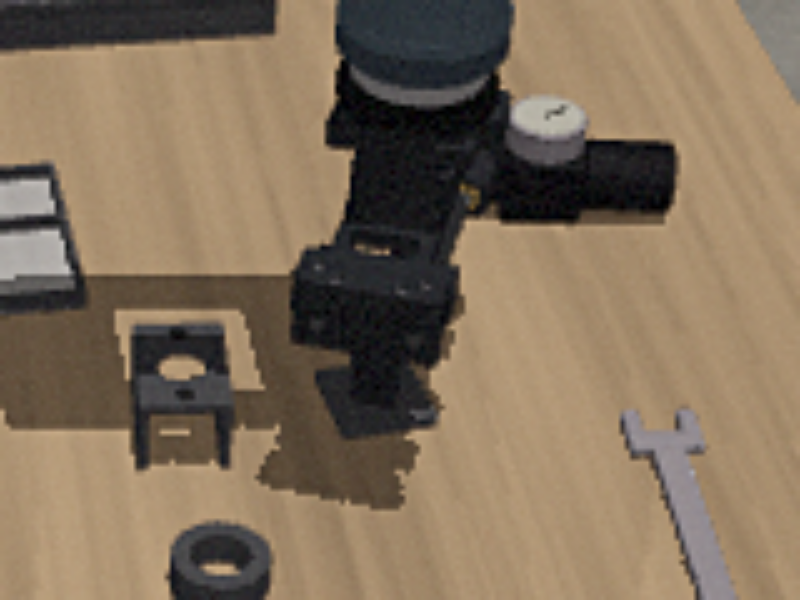

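Near finger stands in front of the nut (crop 375,370), over the plate. Going down and closing.

```bash
python3 -m crank '2 0 8 0 0 0; 0 0 8 0 0 0; 0 0 3 0 0 0; 0 0 0 0 0 0; 0 0 0 0 0 0'
python3 pl.py 669.7 115 25 66.6 2
```

```text
clock: 11.35
tcp_pos: [0.6699, 0.1148, 0.0245]
eef_rot: [-0.0, 0.202, 0.979, -0.0]
ft_force: [0.6, -0.1, 0.2]
width: 0.0574
t 11.35 tcp [669.9 114.8  24.5] yaw 66.66 F [ 0.6 -0.1  0.2] w 57.4 j [-0.    0.67  1.44 -0.    1.04 -1.17]
0.1 0.0 -0.2 -0.00 -0.00 0.00 ; 0.1 0.0 -0.2 -0.00 -0.00 0.00 ;
```

```bash
python3 -m crank '0 0 0 0 0 0; 0 0 0 0 0 0; 0 0 0 0 0 0; 0 0 0 0 0 0; 0 0 0 0 0 0' 1
python3 -m crank '0 0 -10 0 0 0; 0 0 -30 0 0 0; 0 0 -30 0 0 0; 0 0 -20 0 0 0; 0 0 0 0 0 0' 
python3 pl.py 482.3 -328.5 110 66.1 16
python3 -c "
from h import *
a=shot('side','s4.png')['color']
cv2.imwrite('pics/m4.png',cv2.resize(a[60:180,280:440],(640,480)))"
```

```text
clock: 11.85
tcp_pos: [0.6701, 0.1149, 0.0249]
eef_rot: [0.0, 0.202, 0.979, 0.0]
ft_force: [0.3, 0.6, -0.1]
width: 0.0258
clock: 12.35
tcp_pos: [0.6724, 0.1148, 0.1193]
eef_rot: [0.003, 0.202, 0.979, 0.001]
ft_force: [-0.2, -0.4, -0.9]
width: 0.0259
t 12.35 tcp [672.4 114.8 119.3] yaw 66.66 F [-0.2 -0.4 -0.9] w 25.9 j [-0.    0.54  1.42 -0.    1.18 -1.17]
-0.1 -30.1 0.5 0.00 0.00 0.01 ; -0.1 -30.1 0.5 0.00 0.00 0.01 ; -0.1 -30.1 0.5 0.00 0.00 0.01 ; -0.1 -30.1 0.5 0.00 0.00 0.01 ; -0.1 -30.1 0.5 0.00 0.00 0.01
-0.2 -30.1 0.5 0.00 0.00 0.01 ; -0.2 -30.1 0.5 0.00 0.00 0.01 ; -0.2 -30.1 0.5 0.00 0.00 0.01 ; -0.2 -30.1 0.5 0.00 0.00 0.01 ; -0.2 -30.1 0.5 0.00 0.00 0.01
-0.3 -30.1 0.5 0.00 0.00 0.01 ; -0.3 -30.1 0.6 0.00 0.00 0.01 ; -0.3 -30.1 0.6 0.00 0.00 0.01 ; -0.3 -30.1 0.6 0.00 0.00 0.01 ; -0.3 -30.1 0.6 0.00 0.00 0.01
-0.3 -30.1 0.6 0.00 0.00 0.01 ;
```

View pics/m4.png

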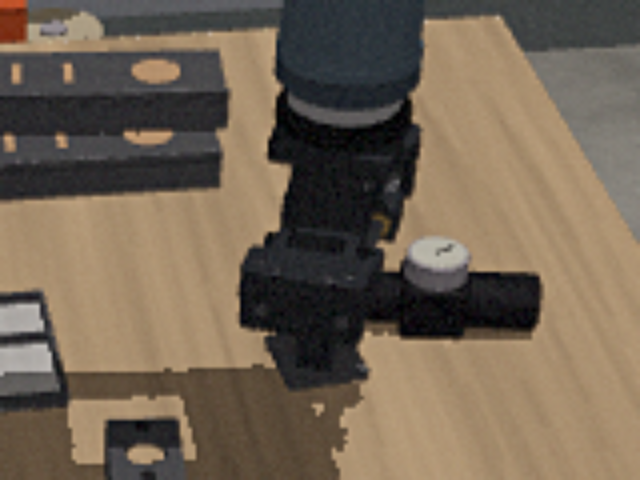

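The plate is held level between the fingers (crop 320,365). Carrying it to the square pocket.

```bash
python3 -m crank '0 -30 0 0 0 0; 0 -30 0 0 0 0; 0 -30 0 0 0 0; 0 -30 0 0 0 0; 0 -30 0 0 0 0'
python3 -m crank '0 -30 0 0 0 0; 0 -30 0 0 0 0; 0 -30 0 0 0 0; 0 -30 0 0 0 0; 0 -30 0 0 0 0'
python3 -m crank '0 -30 0 0 0 0; 0 -30 0 0 0 0; 0 -30 0 0 0 0; 0 -30 0 0 0 0; 0 -30 0 0 0 0'
python3 -m crank '-2 -30 0 0 0 0; 0 0 30 0 0 0; 0 0 10 0 0 0; 0 0 0 0 0 0; 0 0 0 0 0 0'
python3 pl.py 482.3 -328.5 45 66.1 2
```

```text
clock: 12.9
tcp_pos: [0.6085, -0.0236, 0.1126]
eef_rot: [-0.002, 0.202, 0.979, -0.0]
ft_force: [1.1, -0.1, -1.6]
width: 0.0258
clock: 13.4
tcp_pos: [0.5492, -0.1611, 0.1128]
eef_rot: [-0.002, 0.202, 0.979, 0.0]
ft_force: [0.1, -0.4, -1.4]
width: 0.0259
clock: 13.9
tcp_pos: [0.49, -0.2985, 0.1128]
eef_rot: [-0.001, 0.202, 0.979, 0.001]
ft_force: [-0.6, 0.0, -2.3]
width: 0.0257
clock: 14.4
tcp_pos: [0.4814, -0.3257, 0.0741]
eef_rot: [-0.001, 0.202, 0.979, 0.001]
ft_force: [-0.5, 0.3, -1.6]
width: 0.0255
t 14.4 tcp [ 481.4 -325.7   74.1] yaw 66.7 F [-0.5  0.3 -1.6] w 25.5 j [-0.8   0.41  1.71  0.    1.02 -1.96]
-1.0 -1.1 14.6 0.00 -0.01 0.05 ; -1.0 -1.1 14.6 0.00 -0.01 0.05 ;
```

```bash
python3 -m crank '-1 -1 15 0 0 0; -1 -1 14 0 0 0.1; 0 0 5 0 0 0; 0 0 0 0 0 0; 0 0 0 0 0 0'
python3 pl.py 482.3 -328.5 28.5 66.1 2
python3 -c "
from h import *
a=shot('side','s5.png')['color']
cv2.imwrite('pics/m5.png',cv2.resize(a[250:370,240:400],(640,480)))"
```

```text
clock: 14.9
tcp_pos: [0.4826, -0.3292, 0.0406]
eef_rot: [-0.0, 0.207, 0.978, 0.0]
ft_force: [-0.1, -0.5, -1.0]
width: 0.0253
t 14.9 tcp [ 482.6 -329.2   40.6] yaw 66.06 F [-0.1 -0.5 -1. ] w 25.3 j [-0.8   0.47  1.71  0.    0.96 -1.95]
0.3 0.3 6.0 0.00 -0.00 -0.00 ; 0.3 0.3 6.0 0.00 -0.00 -0.00 ;
```

View pics/m5.png

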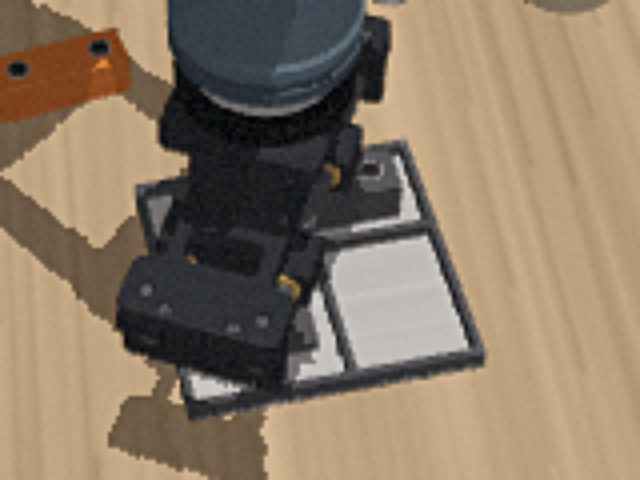

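```bash
python3 -m crank '0 0 7 0 0 0; 0 0 5 0 0 0; 0 0 0.5 0 0 0; 0 0 0 0 0 0; 0 0 0 0 0 0'
python3 pl.py 482.3 -328.5 28 66.1 2
```

```text
clock: 15.45
tcp_pos: [0.4825, -0.3292, 0.0281]
eef_rot: [-0.0, 0.207, 0.978, 0.0]
ft_force: [-0.1, -0.2, -1.5]
width: 0.0258
t 15.45 tcp [ 482.5 -329.2   28.1] yaw 66.05 F [-0.1 -0.2 -1.5] w 25.8 j [-0.8   0.49  1.71 -0.    0.94 -1.95]
0.2 0.3 0.1 0.00 -0.00 -0.00 ; 0.2 0.3 0.1 0.00 -0.00 -0.00 ;
```

```bash
python3 -m crank '0 0 0.5 0 0 0; 0 0 0 0 0 0; 0 0 0 0 0 0; 0 0 0 0 0 0; 0 0 0 0 0 0'
python3 -m crank '0 0 0 0 0 0; 0 0 0 0 0 0; 0 0 0 0 0 0; 0 0 -20 0 0 0; 0 0 -40 0 0 0' 0.5
python3 pl.py 585.2 -107.6 115 96.1 9
```

```text
clock: 15.95
tcp_pos: [0.4826, -0.3293, 0.0279]
eef_rot: [-0.0, 0.207, 0.978, 0.0]
ft_force: [-1.1, 1.0, 2.5]
width: 0.0254
clock: 16.45
tcp_pos: [0.4807, -0.3274, 0.0851]
eef_rot: [-0.003, 0.208, 0.978, 0.002]
ft_force: [-0.1, -0.2, 0.7]
width: 0.0439
t 16.45 tcp [ 480.7 -327.4   85.1] yaw 66.04 F [-0.1 -0.2  0.7] w 43.9 j [-0.8   0.4   1.7   0.    1.05 -1.95]
-0.7 27.0 -3.3 0.00 -0.01 -0.56 ; -2.3 27.0 -3.3 0.00 -0.01 -0.56 ; -3.8 26.8 -3.3 0.00 -0.01 -0.56 ; -5.4 26.5 -3.3 0.00 -0.01 -0.56 ; -6.9 26.1 -3.3 0.00 -0.01 -0.56
-8.4 25.7 -3.3 0.00 -0.01 -0.56 ; -9.9 25.2 -3.3 0.00 -0.01 -0.56 ; -11.4 24.5 -3.3 0.00 -0.01 -0.56 ; -12.8 23.8 -3.3 0.00 -0.01 -0.56 ;
```

```bash
python3 -m crank '-0.5 27 -10 0 0 -0.56; -2 27 -10 0 0 -0.56; -4 27 -10 0 0 -0.56; -5.5 26.5 0 0 0 -0.56; -7 26 0 0 0 -0.56' 0.3
python3 -m crank '-8.5 25.5 0 0 0 -0.56; -10 25 0 0 0 -0.56; -11.5 24.5 0 0 0 -0.56; -13 24 0 0 0 -0.56; 0 0 0 0 0 0'
python3 pl.py 585.2 -107.6 70 96.1 2
```

```text
clock: 16.95
tcp_pos: [0.5413, -0.2062, 0.1184]
eef_rot: [0.001, 0.061, 0.998, -0.0]
ft_force: [1.3, -0.2, -0.0]
width: 0.0618
clock: 17.45
tcp_pos: [0.5881, -0.1066, 0.1177]
eef_rot: [0.0, -0.057, 0.998, 0.0]
ft_force: [-1.1, -0.5, 0.2]
width: 0.0616
t 17.45 tcp [ 588.1 -106.6  117.7] yaw 96.54 F [-1.1 -0.5  0.2] w 61.6 j [-0.38  0.38  1.65  0.    1.11 -2.06]
1.5 -0.3 23.9 0.00 0.00 0.04 ; 1.5 -0.3 23.9 0.00 0.00 0.04 ;
```

```bash
python3 -m crank '3 -1 24 0 0 0; 0 0 22 0 0 0; 0 0 0 0 0 0; 0 0 0 0 0 0; 0 0 0 0 0 0'
python3 pl.py 585.2 -107.6 38 96.1 2
python3 -c "
from h import *
a=shot('side','s6.png')['color'];b=shot('top','t6.png')['color']
cv2.imwrite('pics/m6.png',np.hstack([cv2.resize(a[180:280,270:400],(468,360)),cv2.resize(b[120:220,290:380],(324,360))]))"
```

```text
clock: 17.95
tcp_pos: [0.5851, -0.1115, 0.073]
eef_rot: [0.001, -0.055, 0.999, -0.0]
ft_force: [0.4, -0.1, 0.5]
width: 0.0618
t 17.95 tcp [ 585.1 -111.5   73. ] yaw 96.26 F [ 0.4 -0.1  0.5] w 61.8 j [-0.39  0.44  1.67 -0.    1.03 -2.07]
-0.2 1.9 17.5 -0.00 0.01 0.01 ; -0.3 1.9 17.5 -0.00 0.01 0.01 ;
```

View pics/m6.png

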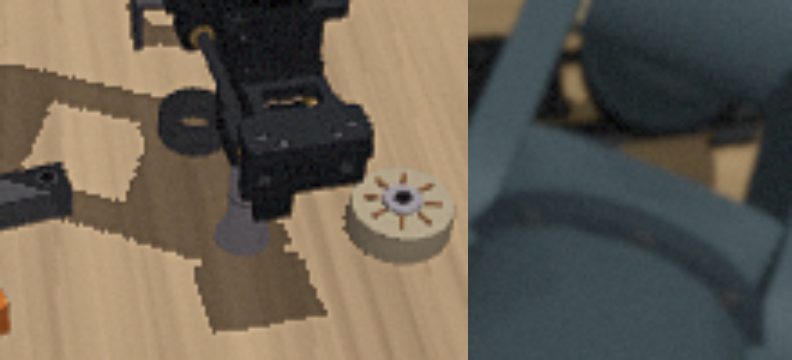

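Run:
```python
from h import *
import pickle
p=pickle.load(open('p0.pkl','rb'))['side']
s=bot.read_state(); T=s['tcp_pos']
from scipy.spatial.transform import Rotation as R
w=s['eef_rot'];Rm=R.from_quat([w[1],w[2],w[3],w[0]]).as_matrix(); print(T)
def c(u): return np.round((u-[270,180])*3.6,1)
for l in([0,-.031,.014],[0,-.048,.014],[.009,-.048,.014],[-.009,-.048,.014],[0,0,.014]): print(l,c(proj(p,T+Rm@np.array(l))))
for z in(0,.03,.062): print('anchor',z,c(proj(p,[.5852,-.1076,z])))
```

```text
[ 0.58519591 -0.11130649  0.07312249]
[0, -0.031, 0.014] [[262.3 204.3]]
[0, -0.048, 0.014] [[270.8 224.6]]
[0.009, -0.048, 0.014] [[255.7 227. ]]
[-0.009, -0.048, 0.014] [[285.9 222.2]]
[0, 0, 0.014] [[247.3 168.4]]
anchor 0 [[240.6 233.9]]
anchor 0.03 [[243.3 199.1]]
anchor 0.062 [[246.4 160.6]]
```

Projected finger (crop 256–286) and anchor (≈241) match the picture, so the offset is only perspective. Correcting y and going down.

```bash
python3 -m crank '0 3.5 5 0 0 0; 0 0 15 0 0 0; 0 0 12 0 0 0; 0 0 0 0 0 0; 0 0 0 0 0 0'
python3 pl.py 585.2 -107.6 38 96.1 2
python3 -m crank '0 0 0 0 0 0; 0 0 0 0 0 0; 0 0 0 0 0 0; 0 0 0 0 0 0; 0 0 0 0 0 0' 1
```

```text
clock: 18.55
tcp_pos: [0.5833, -0.107, 0.0387]
eef_rot: [-0.001, -0.055, 0.998, 0.0]
ft_force: [-0.1, -0.1, -0.0]
width: 0.0617
t 18.55 tcp [ 583.3 -107.    38.7] yaw 96.3 F [-0.1 -0.1 -0. ] w 61.7 j [-0.38  0.49  1.68 -0.    0.97 -2.06]
-0.9 -0.4 0.3 0.00 -0.01 0.02 ; -0.9 -0.4 0.3 0.00 -0.01 0.02 ; 
clock: 19.05
tcp_pos: [0.584, -0.1073, 0.0399]
eef_rot: [0.0, -0.055, 0.998, -0.0]
ft_force: [0.4, 0.4, -0.3]
width: 0.0235
```

```bash
python3 -m crank '0 0 0 0 0 0; 0 0 0 0 0 0; 0 0 -2 0 0 0; 0 0 -4 0 0 0; 0 0 0 0 0 0' 
python3 -m crank '0 0 -10 0 0 0; 0 0 -20 0 0 0; 0 0 -30 0 0 0; 0 0 -15 0 0 0; 0 0 0 0 0 0' 
python3 pl.py 549.9 -321.3 117 96.1 7
python3 -c "
from h import *
a=shot('side','s7.png')['color']
cv2.imwrite('pics/m7.png',cv2.resize(a[140:280,260:420],(640,560)))"
```

```text
clock: 19.55
tcp_pos: [0.5842, -0.1074, 0.0462]
eef_rot: [0.0, -0.055, 0.998, -0.0]
ft_force: [-0.5, 0.1, -1.5]
width: 0.019
clock: 20.05
tcp_pos: [0.5858, -0.108, 0.1239]
eef_rot: [0.003, -0.055, 0.998, -0.001]
ft_force: [0.4, -0.3, -1.7]
width: 0.0195
t 20.05 tcp [ 585.8 -108.   123.9] yaw 96.3 F [ 0.4 -0.3 -1.7] w 19.5 j [-0.38  0.37  1.66 -0.    1.11 -2.06]
8.5 -29.7 1.0 -0.00 0.01 0.00 ; 8.4 -29.7 1.0 -0.00 0.01 0.00 ; 8.4 -29.7 1.0 -0.00 0.01 0.00 ; 8.4 -29.7 1.0 -0.00 0.01 0.00 ; 8.4 -29.7 1.0 -0.00 0.01 0.00
8.4 -29.7 1.0 -0.00 0.01 0.00 ; 8.4 -29.8 1.0 -0.00 0.01 0.00 ;
```

View pics/m7.png

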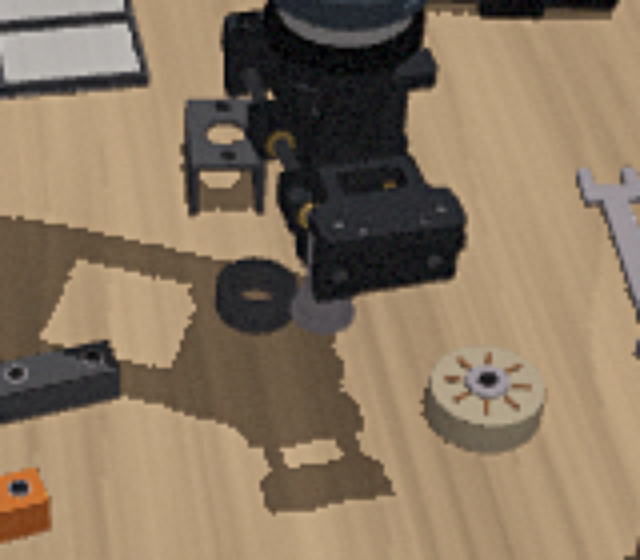

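The anchor is in the jaws (flange at crop 323,310), clear of the collar. Carrying it to the small pocket.

```bash
python3 -m crank '8.5 -30 0 0 0 0; 8.5 -30 0 0 0 0; 8.5 -30 0 0 0 0; 8.5 -30 0 0 0 0; 8.5 -30 0 0 0 0'
python3 -m crank '8.5 -30 0 0 0 0; 8 -30 0 0 0 0; 0 0 20 0 0 0; 0 0 20 0 0 0; 0 0 0 0 0 0'
python3 pl.py 549.9 -321.3 60 96.1 2
```

```text
clock: 20.6
tcp_pos: [0.5568, -0.2615, 0.1187]
eef_rot: [-0.001, -0.055, 0.998, 0.001]
ft_force: [0.4, 0.4, -1.5]
width: 0.0191
clock: 21.1
tcp_pos: [0.5453, -0.3205, 0.0757]
eef_rot: [-0.003, -0.054, 0.999, 0.003]
ft_force: [-1.8, 1.0, -1.6]
width: 0.0192
t 21.1 tcp [ 545.3 -320.5   75.7] yaw 96.25 F [-1.8  1.  -1.6] w 19.2 j [-0.72  0.51  1.56  0.    1.08 -2.4 ]
-2.3 -0.7 7.8 0.03 -0.03 0.01 ; -2.2 -0.7 7.8 0.03 -0.03 0.01 ;
```

```bash
python3 -m crank '0 0 10 0 0 0; 0 0 5 0 0 0; 0 0 0 0 0 0; 0 0 0 0 0 0; 0 0 0 0 0 0'
python3 pl.py 549.9 -321.3 43.5 96.1 2
python3 -c "
from h import *
a=shot('side','s8.png')['color']
cv2.imwrite('pics/m8.png',cv2.resize(a[250:370,240:400],(640,480)))"
```

```text
clock: 21.6
tcp_pos: [0.5488, -0.3227, 0.0665]
eef_rot: [0.0, -0.055, 0.998, -0.0]
ft_force: [0.5, 0.2, -1.9]
width: 0.0194
t 21.6 tcp [ 548.8 -322.7   66.5] yaw 96.31 F [ 0.5  0.2 -1.9] w 19.4 j [-0.72  0.53  1.56  0.    1.05 -2.4 ]
-0.6 0.6 11.5 -0.00 0.00 0.02 ; -0.6 0.6 11.5 -0.00 0.00 0.02 ;
```

View pics/m8.png

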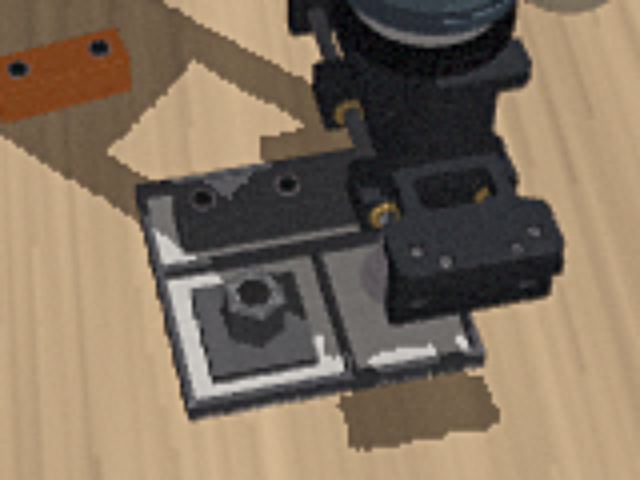

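Plate (crop 262,320) and bar (265,205) are seated in their pockets; the anchor is over the small one. Lowering.

```bash
python3 -m crank '-1 1 10 0 0 0; 0 0 8 0 0 0; 0 0 3 0 0 0; 0 0 1.5 0 0 0; 0 0 0 0 0 0'
python3 -m crank '0 0 0.5 0 0 0; 0 0 0 0 0 0; 0 0 0 0 0 0; 0 0 0 0 0 0; 0 0 0 0 0 0'
```

```text
clock: 22.15
tcp_pos: [0.5491, -0.3211, 0.043]
eef_rot: [-0.0, -0.055, 0.998, 0.0]
ft_force: [0.4, -0.1, -1.4]
width: 0.0192
clock: 22.65
tcp_pos: [0.5493, -0.3214, 0.0429]
eef_rot: [0.0, -0.055, 0.998, -0.0]
ft_force: [-0.3, 1.5, 1.3]
width: 0.0191
```

```bash
python3 -m crank '0 0 0 0 0 0; 0 0 0 0 0 0; 0 0 0 0 0 0; 0 0 -10 0 0 0; 0 0 -40 0 0 0' 0.6
python3 -m crank '0 0 -25 0 0 0; 0 0 0 0 0 0; 0 0 0 0 0 0; 0 0 0 0 0 0; 0 0 0 0 0 0'
python3 pl.py 446.3 -72.2 110 101 9
```

```text
clock: 23.15
tcp_pos: [0.5465, -0.3192, 0.089]
eef_rot: [-0.003, -0.055, 0.998, 0.003]
ft_force: [0.4, -0.2, 0.0]
width: 0.0354
clock: 23.65
tcp_pos: [0.5484, -0.3206, 0.1161]
eef_rot: [-0.001, -0.055, 0.998, 0.001]
ft_force: [-0.9, -0.0, 0.2]
width: 0.0351
t 23.65 tcp [ 548.4 -320.6  116.1] yaw 96.29 F [-0.9 -0.   0.2] w 35.1 j [-0.72  0.46  1.55  0.    1.14 -2.4 ]
8.2 28.7 0.8 0.00 -0.00 -0.09 ; 8.0 28.8 0.7 0.00 -0.00 -0.09 ; 7.7 28.8 0.7 0.00 -0.00 -0.09 ; 7.5 28.9 0.7 0.00 -0.00 -0.09 ; 7.2 29.0 0.7 0.00 -0.00 -0.09
6.9 29.0 0.7 0.00 -0.00 -0.09 ; 6.7 29.1 0.7 0.00 -0.00 -0.09 ; 6.4 29.1 0.7 0.00 -0.00 -0.09 ; 6.1 29.2 0.7 0.00 -0.00 -0.09 ;
```

```bash
python3 -m crank '8 28.5 0 0 0 -0.09; 8 29 0 0 0 -0.09; 7.5 29 0 0 0 -0.09; 7.5 29 0 0 0 -0.09; 7 29 0 0 0 -0.09' 0.3
python3 -m crank '7 29 0 0 0 -0.09; 6.5 29 0 0 0 -0.09; 6.5 29 0 0 0 -0.09; 6 29 0 0 0 -0.09; 0 0 0 0 0 0'
python3 -m crank '0 0 30 0 0 0; 0 0 30 0 0 0; 0 0 0 0 0 0; 0 0 0 0 0 0; 0 0 0 0 0 0'
python3 pl.py 446.3 -72.2 25 101 2
python3 -c "
from h import *
a=shot('side','s9.png')['color']
cv2.imwrite('pics/m9.png',np.hstack([cv2.resize(a[180:300,200:340],(467,400)),cv2.resize(a[260:360,260:370],(330,300))[:400] if 0 else cv2.resize(a[250:370,260:380],(330,400))]))"
```

```text
clock: 24.15
tcp_pos: [0.4917, -0.1815, 0.1166]
eef_rot: [-0.001, -0.078, 0.997, 0.001]
ft_force: [0.0, 0.1, 0.4]
width: 0.0616
clock: 24.65
tcp_pos: [0.4451, -0.0699, 0.1163]
eef_rot: [-0.002, -0.099, 0.995, 0.001]
ft_force: [0.2, -0.7, -0.9]
width: 0.0614
clock: 25.15
tcp_pos: [0.4485, -0.0737, 0.0588]
eef_rot: [0.001, -0.097, 0.995, -0.0]
ft_force: [-0.9, 0.2, -0.0]
width: 0.062
t 25.15 tcp [448.5 -73.7  58.8] yaw 101.13 F [-0.9  0.2 -0. ] w 62.0 j [-0.42  0.2   2.04 -0.    0.9  -2.19]
1.0 1.0 16.9 -0.00 0.01 0.01 ; 1.0 1.0 16.9 -0.00 0.01 0.01 ;
```

View pics/m9.png

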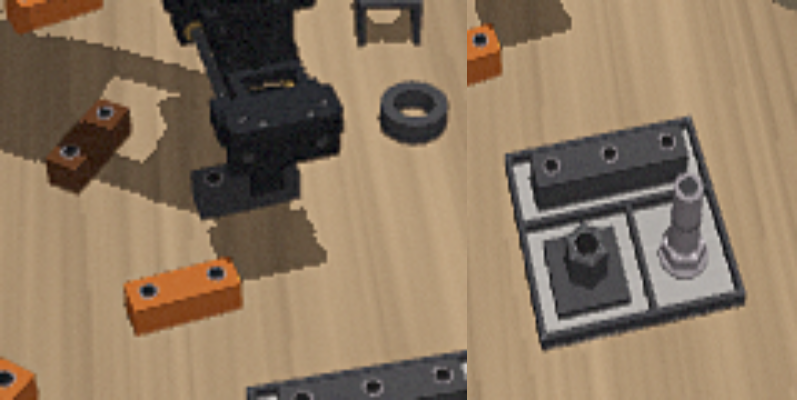

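The three-pocket kit looks right: all three parts inside their pockets, anchor upright. The near finger stands in front of the black short bar (crop 265,185). Going down.

```bash
python3 -m crank '2 1.5 17 0 0 0; 0 0 17 0 0 0; 0 0 0 0 0 0; 0 0 0 0 0 0; 0 0 0 0 0 0'
python3 -m crank '0 0 0 0 0 0; 0 0 0 0 0 0; 0 0 0 0 0 0; 0 0 0 0 0 0; 0 0 0 0 0 0' 1
python3 pl.py 446.3 -72.2 25 101 2
```

```text
clock: 25.7
tcp_pos: [0.4463, -0.0724, 0.0249]
eef_rot: [0.001, -0.097, 0.995, -0.001]
ft_force: [-0.5, 0.7, 0.5]
width: 0.0618
clock: 26.2
tcp_pos: [0.4453, -0.0719, 0.0237]
eef_rot: [-0.0, -0.097, 0.995, 0.0]
ft_force: [0.2, 0.7, 1.1]
width: 0.0246
t 26.2 tcp [445.3 -71.9  23.7] yaw 101.15 F [0.2 0.7 1.1] w 24.6 j [-0.42  0.27  2.05  0.    0.82 -2.19]
-0.5 -0.3 -0.6 0.00 -0.00 0.01 ; -0.5 -0.3 -0.6 0.00 -0.00 0.01 ;
```

```bash
python3 -m crank '0 0 -10 0 0 0; 0 0 -30 0 0 0; 0 0 -30 0 0 0; 0 0 -20 0 0 0; 0 0 0 0 0 0' 
python3 pl.py 480.5 312 114 91.9 13
```

```text
clock: 26.7
tcp_pos: [0.4473, -0.0727, 0.1167]
eef_rot: [0.003, -0.097, 0.995, -0.001]
ft_force: [0.5, 0.1, -2.4]
width: 0.0246
t 26.7 tcp [447.3 -72.7 116.7] yaw 101.16 F [ 0.5  0.1 -2.4] w 24.6 j [-0.42  0.08  2.02 -0.    1.03 -2.19]
-8.2 28.5 0.2 -0.00 0.00 0.12 ; -7.9 28.6 0.2 -0.00 0.00 0.12 ; -7.5 28.7 0.2 -0.00 0.00 0.12 ; -7.2 28.8 0.2 -0.00 0.00 0.12 ; -6.8 28.9 0.2 -0.00 0.00 0.12
-6.4 29.0 0.2 -0.00 0.00 0.12 ; -6.1 29.1 0.2 -0.00 0.00 0.12 ; -5.7 29.1 0.2 -0.00 0.00 0.12 ; -5.4 29.2 0.2 -0.00 0.00 0.12 ; -5.0 29.3 0.2 -0.00 0.00 0.12
-4.6 29.3 0.2 -0.00 0.00 0.12 ; -4.3 29.4 0.2 -0.00 0.00 0.12 ; -3.9 29.4 0.2 -0.00 0.00 0.12 ;
```

```bash
python3 -m crank '-8 28.5 0 0 0 0.12; -8 28.5 0 0 0 0.12; -7.5 28.5 0 0 0 0.12; -7 29 0 0 0 0.12; -7 29 0 0 0 0.12'
python3 -m crank '-6.5 29 0 0 0 0.12; -6 29 0 0 0 0.12; -5.5 29 0 0 0 0.12; -5.5 29 0 0 0 0.12; -5 29.5 0 0 0 0.12'
python3 -m crank '-4.5 29.5 0 0 0 0.12; -4 29.5 0 0 0 0.12; -4 29.5 0 0 0 0.12; 0 0 30 0 0 0; 0 0 30 0 0 0'
python3 -m crank '0 0 0 0 0 0; 0 0 0 0 0 0; 0 0 0 0 0 0; 0 0 0 0 0 0; 0 0 0 0 0 0'
python3 pl.py 480.5 312 27 91.9 2
python3 -c "
from h import *
a=shot('side','s10.png')['color']
cv2.imwrite('pics/m10.png',cv2.resize(a[90:210,220:360],(700,600)))"
```

```text
clock: 27.2
tcp_pos: [0.457, 0.0771, 0.1125]
eef_rot: [-0.001, -0.065, 0.998, 0.0]
ft_force: [-0.3, -0.3, -2.1]
width: 0.0248
clock: 27.7
tcp_pos: [0.4699, 0.2246, 0.1122]
eef_rot: [-0.001, -0.034, 0.999, -0.0]
ft_force: [0.4, -0.6, -2.0]
width: 0.0249
clock: 28.2
tcp_pos: [0.4782, 0.3137, 0.0524]
eef_rot: [0.0, -0.017, 1.0, 0.0]
ft_force: [0.1, -0.6, -2.2]
width: 0.0246
clock: 28.7
tcp_pos: [0.4794, 0.3129, 0.0551]
eef_rot: [0.001, -0.016, 1.0, 0.0]
ft_force: [0.4, 0.1, -1.0]
width: 0.0245
t 28.7 tcp [479.4 312.9  55.1] yaw 91.78 F [ 0.4  0.1 -1. ] w 24.5 j [ 0.37  0.43  1.74  0.    0.97 -1.23]
-0.5 -0.5 14.1 0.00 0.01 -0.01 ; -0.5 -0.4 14.1 0.00 0.01 -0.01 ;
```

View pics/m10.png

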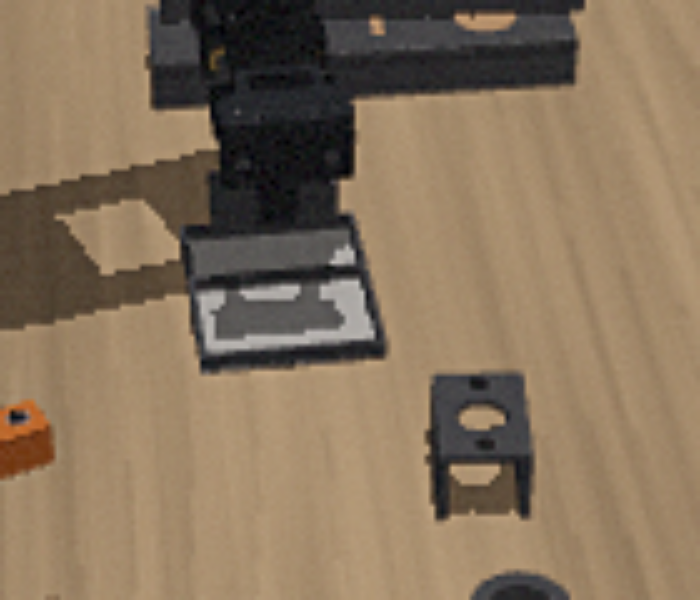

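The short bar hangs over the narrow slot (ends at crop 212 and 338, rim 185–355). Lowering.

```bash
python3 -m crank '-1 -1 12 0 0 0; 0 0 10 0 0 0; 0 0 4 0 0 0; 0 0 2 0 0 0; 0 0 0 0 0 0'
python3 -m crank '0 0 0.5 0 0 0; 0 0 0 0 0 0; 0 0 0 0 0 0; 0 0 0 0 0 0; 0 0 0 0 0 0'
```

```text
clock: 29.25
tcp_pos: [0.4784, 0.3111, 0.0267]
eef_rot: [-0.002, -0.016, 1.0, -0.001]
ft_force: [-10.2, -6.3, 18.5]
width: 0.0247
clock: 29.75
tcp_pos: [0.4784, 0.3112, 0.0267]
eef_rot: [-0.002, -0.016, 1.0, -0.001]
ft_force: [-12.2, -5.9, 22.7]
width: 0.0246
```

```bash
python3 -m crank '0 0 -0.7 0 0 0; 0 0 0 0 0 0; 0 0 0 0 0 0; 0 0 0 0 0 0; 0 0 0 0 0 0'
python3 -m crank '0 0 0 0 0 0; 0 0 0 0 0 0; 0 0 0 0 0 0; 0 0 -20 0 0 0; 0 0 -40 0 0 0' 0.5
python3 pl.py 568 109 120 -4 14
python3 -c "
from h import *
a=shot('side','s11.png')['color']
cv2.imwrite('pics/m11.png',cv2.resize(a[90:210,220:360],(700,600)))"
```

```text
clock: 30.25
tcp_pos: [0.4784, 0.3111, 0.0267]
eef_rot: [-0.001, -0.016, 1.0, -0.001]
ft_force: [-8.1, -5.5, 15.9]
width: 0.0249
clock: 30.75
tcp_pos: [0.4769, 0.3106, 0.083]
eef_rot: [-0.004, -0.016, 1.0, -0.001]
ft_force: [0.3, 0.4, -0.7]
width: 0.0439
t 30.75 tcp [476.9 310.6  83. ] yaw 91.78 F [ 0.3  0.4 -0.7] w 43.9 j [ 0.37  0.38  1.73  0.    1.03 -1.23]
-6.0 -14.6 -2.6 -0.01 -0.00 1.14 ; -7.7 -13.8 -2.7 -0.01 -0.00 1.14 ; -9.3 -12.8 -2.7 -0.01 -0.00 1.14 ; -10.8 -11.6 -2.7 -0.01 -0.00 1.14 ; -12.1 -10.2 -2.7 -0.01 -0.00 1.14
-13.2 -8.7 -2.7 -0.01 -0.00 1.14 ; -14.1 -7.0 -2.7 -0.01 -0.00 1.14 ; -14.9 -5.3 -2.7 -0.01 -0.00 1.14 ; -15.4 -3.5 -2.7 -0.01 -0.00 1.14 ; -15.7 -1.6 -2.7 -0.01 -0.00 1.14
-15.8 0.3 -2.7 -0.01 -0.00 1.14 ; -15.7 2.1 -2.7 -0.01 -0.00 1.14 ; -15.3 4.0 -2.7 -0.01 -0.00 1.14 ; -14.7 5.8 -2.6 -0.01 -0.00 1.14 ;
```

View pics/m11.png

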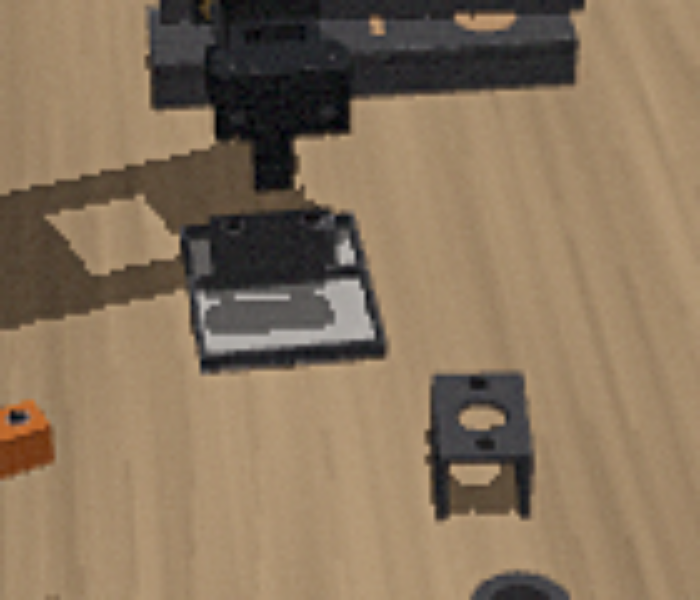

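The short bar lies in the narrow slot (crop 275,245). Now the bracket.

```bash
python3 -m crank '-6 -14.5 -15 0 0 1.14; -7.5 -14 -15 0 0 1.14; -9.5 -13 -5 0 0 1.14; -11 -11.5 0 0 0 1.14; -12 -10 0 0 0 1.14' 0
python3 -m crank '-13 -8.5 0 0 0 1.14; -14 -7 0 0 0 1.14; -15 -5.5 0 0 0 1.14; -15.5 -3.5 0 0 0 1.14; -15.5 -1.5 0 0 0 1.14'
python3 -m crank '-16 0.5 0 0 0 1.14; -15.5 2 0 0 0 1.14; -15.5 4 0 0 0 1.14; -14.5 6 0 0 0 1.14; 0 0 0 0 0 0'
python3 pl.py 568 109 70 -4 2
```

```text
clock: 31.3
tcp_pos: [0.5126, 0.239, 0.1211]
eef_rot: [0.0, 0.281, 0.96, 0.0]
ft_force: [0.2, -0.6, 0.5]
width: 0.0819
clock: 31.8
tcp_pos: [0.5447, 0.1672, 0.1206]
eef_rot: [0.0, 0.551, 0.834, 0.0]
ft_force: [-0.8, -0.2, 0.7]
width: 0.0881
clock: 32.3
tcp_pos: [0.5717, 0.1088, 0.1208]
eef_rot: [0.0, 0.732, 0.681, 0.0]
ft_force: [-0.4, -0.1, -0.6]
width: 0.088
t 32.3 tcp [571.7 108.8 120.8] yaw -4.14 F [-0.4 -0.1 -0.6] w 88.0 j [-0.02  0.35  1.69 -0.    1.1   0.06]
-0.0 -1.9 25.4 0.00 0.00 -0.01 ; -0.0 -1.9 25.4 0.00 0.00 -0.01 ;
```

```bash
python3 -m crank '0 -3 25 0 0 0; 0 0 25 0 0 0; 0 0 5 0 0 0; 0 0 0 0 0 0; 0 0 0 0 0 0'
python3 pl.py 568 109 30 -4 2
python3 -c "
from h import *
a=shot('side','s12.png')['color'];b=shot('top','t12.png')['color']
cv2.imwrite('pics/m12.png',np.hstack([cv2.resize(a[120:240,240:380],(467,400)),cv2.resize(b[110:210,180:260],(320,400))]))"
```

```text
clock: 32.8
tcp_pos: [0.5684, 0.1108, 0.0669]
eef_rot: [0.0, 0.731, 0.683, 0.0]
ft_force: [0.1, 0.1, 0.3]
width: 0.0882
t 32.8 tcp [568.4 110.8  66.9] yaw -3.88 F [0.1 0.1 0.3] w 88.2 j [-0.01  0.42  1.72  0.    1.    0.06]
-0.9 -0.2 18.4 0.01 -0.00 0.01 ; -0.9 -0.2 18.4 0.01 -0.00 0.01 ;
```

View pics/m12.png

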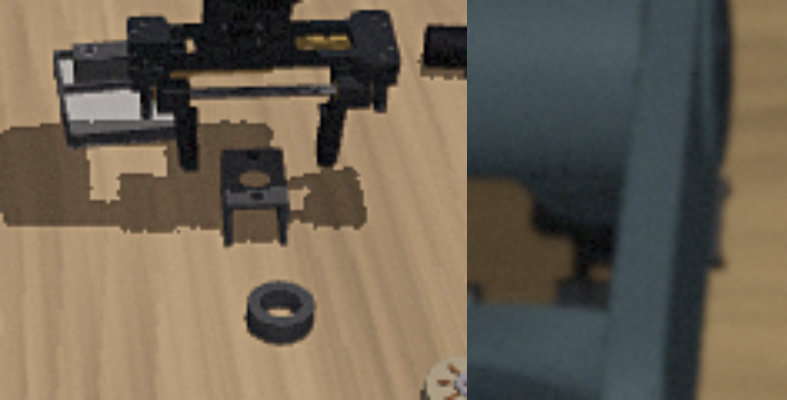

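The open fingers (crop 187 and 330) straddle the bracket (222–288) evenly. Going down and gripping.

```bash
python3 -m crank '-1.5 0 17 0 0 0; 0 0 15 0 0 0; 0 0 4 0 0 0; 0 0 0 0 0 0; 0 0 0 0 0 0'
python3 -m crank '0 0 0 0 0 0; 0 0 0 0 0 0; 0 0 0 0 0 0; 0 0 0 0 0 0; 0 0 0 0 0 0' 1
python3 -m crank '0 0 0 0 0 0; 0 0 0 0 0 0; 0 0 -2 0 0 0; 0 0 -3 0 0 0; 0 0 -10 0 0 0'
python3 -m crank '0 0 -30 0 0 0; 0 0 -30 0 0 0; 0 0 -10 0 0 0; 0 0 0 0 0 0; 0 0 0 0 0 0'
python3 pl.py 482.5 250.5 110 91.9 13
python3 -c "
from h import *
a=shot('side','s13.png')['color']
cv2.imwrite('pics/m13.png',cv2.resize(a[80:240,220:400],(675,600)))"
```

```text
clock: 33.4
tcp_pos: [0.5679, 0.109, 0.0302]
eef_rot: [0.0, 0.731, 0.682, 0.0]
ft_force: [0.1, -0.5, 0.7]
width: 0.0876
clock: 33.9
tcp_pos: [0.5677, 0.109, 0.03]
eef_rot: [0.0, 0.731, 0.682, 0.0]
ft_force: [0.6, 0.3, 0.7]
width: 0.0501
clock: 34.4
tcp_pos: [0.5665, 0.1089, 0.0441]
eef_rot: [-0.001, 0.731, 0.682, -0.001]
ft_force: [-0.1, -0.5, -3.1]
width: 0.0456
clock: 34.9
tcp_pos: [0.567, 0.1089, 0.1141]
eef_rot: [-0.0, 0.731, 0.682, -0.0]
ft_force: [-0.4, 0.1, -3.3]
width: 0.0457
t 34.9 tcp [567.  108.9 114.1] yaw -3.97 F [-0.4  0.1 -3.3] w 45.7 j [-0.02  0.35  1.7  -0.    1.09  0.05]
10.4 -7.2 0.3 -0.00 -0.00 -1.23 ; 11.3 -5.8 0.3 -0.00 -0.00 -1.23 ; 11.9 -4.3 0.3 -0.00 -0.00 -1.23 ; 12.4 -2.8 0.3 -0.00 -0.00 -1.23 ; 12.6 -1.2 0.3 -0.00 -0.00 -1.23
12.7 0.5 0.3 -0.00 -0.00 -1.23 ; 12.5 2.1 0.3 -0.00 -0.00 -1.23 ; 12.1 3.7 0.3 -0.00 -0.00 -1.23 ; 11.6 5.2 0.3 -0.00 -0.00 -1.23 ; 10.8 6.6 0.3 -0.00 -0.00 -1.23
9.9 8.0 0.3 -0.00 -0.00 -1.23 ; 8.8 9.2 0.3 -0.00 -0.00 -1.23 ; 7.5 10.2 0.3 -0.00 -0.00 -1.23 ;
```

View pics/m13.png

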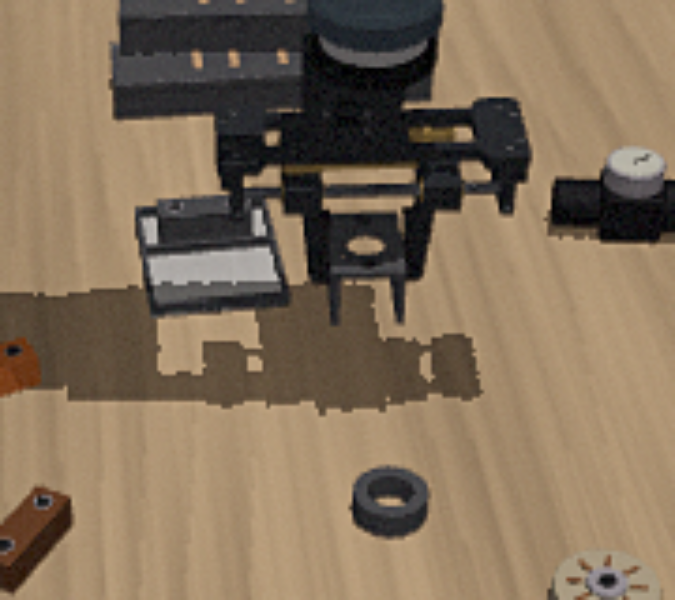

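The bracket is held level by its walls (crop 365,260). Carrying it with a quarter turn to the wide pocket, aimed 3 mm away from the short bar for finger room.

```bash
python3 -m crank '10.5 -7 0 0 0 -1.23; 11.5 -6 0 0 0 -1.23; 12 -4.5 0 0 0 -1.23; 12.5 -3 0 0 0 -1.23; 12.5 -1 0 0 0 -1.23'
python3 -m crank '12.5 0.5 0 0 0 -1.23; 12.5 2 0 0 0 -1.23; 12 3.5 0 0 0 -1.23; 11.5 5 0 0 0 -1.23; 11 6.5 0 0 0 -1.23'
python3 -m crank '10 8 0 0 0 -1.23; 9 9 0 0 0 -1.23; 7.5 10 0 0 0 -1.23; 0 0 20 0 0 0; 0 0 0 0 0 0'
python3 pl.py 482.6 247.5 60 91.9 2
```

```text
clock: 35.45
tcp_pos: [0.5334, 0.164, 0.1129]
eef_rot: [-0.001, 0.475, 0.88, -0.001]
ft_force: [-0.5, 0.1, -2.7]
width: 0.0458
clock: 35.95
tcp_pos: [0.5008, 0.2177, 0.113]
eef_rot: [-0.002, 0.173, 0.985, -0.001]
ft_force: [0.7, 0.1, -2.3]
width: 0.046
clock: 36.45
tcp_pos: [0.4792, 0.2494, 0.0912]
eef_rot: [-0.004, -0.017, 1.0, -0.001]
ft_force: [-0.0, -0.6, -2.7]
width: 0.0462
t 36.45 tcp [479.2 249.4  91.2] yaw 92.0 F [-0.  -0.6 -2.7] w 46.2 j [ 0.26  0.31  1.81 -0.    1.03 -1.35]
-1.8 -1.0 15.6 -0.01 -0.03 0.01 ; -1.7 -1.0 15.6 -0.01 -0.03 0.01 ;
```

```bash
python3 -m crank '-1 -2 20 0 0 0; 0 0 18 0 0 0; 0 0 0 0 0 0; 0 0 0 0 0 0; 0 0 0 0 0 0'
python3 pl.py 482.6 247.5 33 91.9 2
python3 -c "
from h import *
a=shot('side','s14.png')['color']
cv2.imwrite('pics/m14.png',cv2.resize(a[90:190,220:350],(780,600)))"
```

```text
clock: 36.95
tcp_pos: [0.484, 0.2481, 0.0577]
eef_rot: [0.001, -0.017, 1.0, 0.0]
ft_force: [-0.1, 0.3, -2.0]
width: 0.0458
t 36.95 tcp [484.  248.1  57.7] yaw 91.96 F [-0.1  0.3 -2. ] w 45.8 j [ 0.26  0.37  1.81  0.    0.96 -1.35]
0.7 -0.3 12.4 0.00 0.00 0.00 ; 0.7 -0.3 12.4 0.00 0.00 0.00 ;
```

View pics/m14.png

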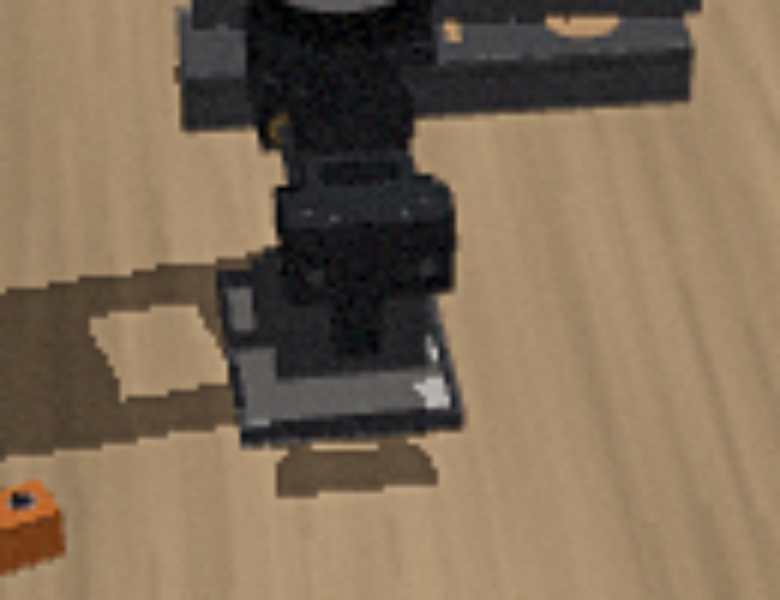

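```bash
python3 -m crank '1 -0.5 10 0 0 0; 0 0 8 0 0 0; 0 0 4 0 0 0; 0 0 2 0 0 0; 0 0 0 0 0 0'
python3 pl.py 482.6 247.5 33 91.9 2
```

```text
clock: 37.5
tcp_pos: [0.482, 0.2474, 0.0329]
eef_rot: [-0.001, -0.017, 1.0, -0.0]
ft_force: [-3.1, -1.4, 3.0]
width: 0.046
t 37.5 tcp [482.  247.4  32.9] yaw 91.98 F [-3.1 -1.4  3. ] w 46.0 j [ 0.26  0.41  1.82 -0.    0.91 -1.35]
-0.3 0.1 -0.0 -0.00 -0.01 0.01 ; -0.3 0.1 -0.0 -0.00 -0.01 0.01 ;
```

Contact at the floor height expected (33 mm). Releasing with a small opening.

```bash
python3 -m crank '0 0 0 0 0 0; 0 0 0 0 0 0; 0 0 0 0 0 0; 0 0 0 0 0 0; 0 0 0 0 0 0' 0.39
python3 -m crank '0 0 -15 0 0 0; 0 0 -30 0 0 0; 0 0 -40 0 0 0; 0 0 -40 0 0 0; 0 0 -30 0 0 0'
python3 -m crank '30 0 0 0 0 0; 40 0 0 0 0 0; 40 0 0 0 0 0; 40 0 0 0 0 0; 20 0 0 0 0 0'
python3 -m crank '0 0 0 0 0 0; 0 0 0 0 0 0; 0 0 0 0 0 0; 0 0 0 0 0 0; 0 0 0 0 0 0'
python3 -c "
from h import *
a=shot('side','s15.png')['color'];b=shot('top','t15.png')['color']
r=lambda i,s:cv2.resize(i,s,interpolation=cv2.INTER_CUBIC)
cv2.imwrite('pics/m15.png',np.vstack([np.hstack([r(a[110:190,230:340],(400,290)),r(b[165:245,110:220],(400,290))]),np.hstack([r(a[265:365,255:375],(400,290)),r(b[145:235,360:470],(400,290))])]))"
```

```text
clock: 38.0
tcp_pos: [0.4825, 0.2475, 0.0329]
eef_rot: [0.0, -0.017, 1.0, 0.0]
ft_force: [-0.0, 0.5, -0.7]
width: 0.0538
clock: 38.5
tcp_pos: [0.4831, 0.2477, 0.1918]
eef_rot: [0.002, -0.017, 1.0, 0.0]
ft_force: [0.2, -0.3, -0.1]
width: 0.0535
clock: 39.0
tcp_pos: [0.3096, 0.2414, 0.1883]
eef_rot: [-0.0, -0.018, 1.0, 0.0]
ft_force: [0.4, 0.6, 0.4]
width: 0.0537
clock: 39.5
tcp_pos: [0.3132, 0.2415, 0.1879]
eef_rot: [-0.0, -0.017, 1.0, -0.0]
ft_force: [-0.1, 0.2, -0.1]
width: 0.0539
```

View pics/m15.png

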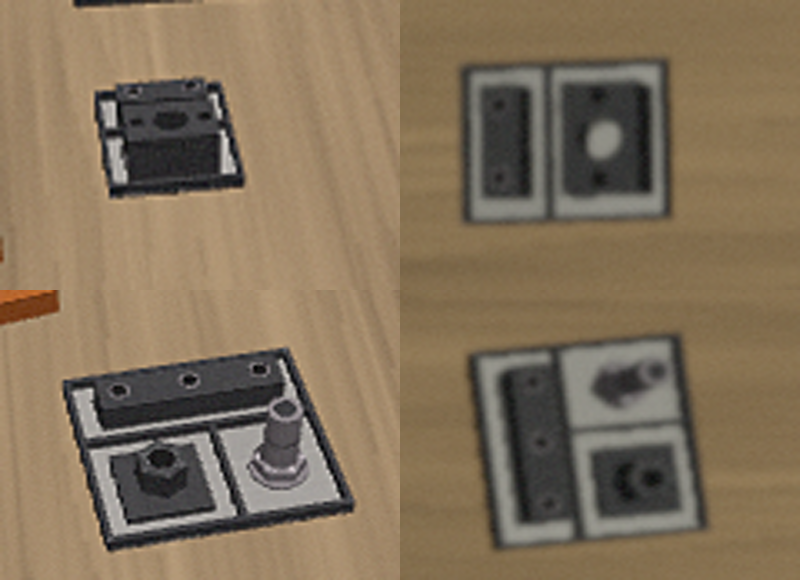

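View pics/s15.png

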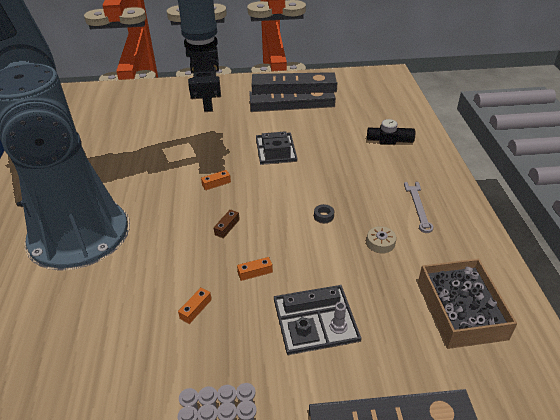

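Every part sits inside its pocket: bar, plate and anchor in tray3 (side view around 315,318), short bar and bracket in tray2 (276,147). The wheel (381,240) and collar (324,213) are where they were, and the arm is clear. Handing in.

```bash
python3 -c "
from h import *
print(bot.hand_in())"
```

```text
the job is handed in; nothing more can be done
None
```

I put all five parts in their pockets in the order asked: long bar, nut plate, anchor, short bar, bracket. I handed the job in at about 39.6 s on the robot clock; the hand-in gave no verdict.

- **Seating:** each part met resistance at the height expected for its pocket floor, and the last top and side pictures show all five inside their pockets. They are the same way up as before, with the anchor standing on its head. I judged the seating from those heights and pictures, not from a pose fit after placing.
- **Bystanders:** the wheel, the collar and the brown and orange look-alike bars were not touched. By eye, the wheel and collar are where they were in the first pictures.
- **Forces:** the highest reading I saw was about 27 N in total, when the short bar was pressed briefly onto its floor. I eased off before letting go.
- **Disagreements:** the two cameras differed by up to 4 mm on part positions, mostly in y. I averaged them, and that was well within the pocket clearances.
- **Bracket:** I set it about 3 mm off its pocket's centre, away from the short bar, so the fingers had room to open.

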